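# Ballast the pull tester and proof its gauge

### The job

Make the pull tester ready and proof its gauge: draw the orange-handled pin out of the staple, lift the blue lid free, and lay both on the bench off the tester, the lid right way up. Then stack all the brass disc weights that lie on the bench flat on the round ballast plate, well centred over it. With the stack standing, pull the blue handle until the pointer is level with the red rider, hold it there for at least 2 seconds, then let the slide go fully home; do not move the rider or the other things on the bench.

Things in the scene. Friction and masses are not known exactly. Their poses are not given: they have to be found in the camera images.
- tester: grey pull tester, fixed to the bench. Origin on the bench plane under the centre of the ballast plate; the offsets below are in its axes. Base slab 12 mm high: x -115 to 75 mm, y -80 to 80 mm, with a tongue x -35 to 35 mm running on to y = -210 mm. Black gauge housing on the tongue, x -22 to 22, y -185 to -75 mm, top at 48 mm. A 98 mm square step 4 mm high on the slab carries the round ballast plate.
- ballast_plate (a point): centre of the upper face of the dark round ballast plate (76 mm across, 4 mm thick), 20 mm above the bench; hidden under the lid at first. Turns with the tester.
- staple (a point): centre of the opening of the steel staple that stands on the base (a hoop seen along the tester's y, 12 mm wide between its legs, 24 mm wide outside, 8 mm thick along y, top at 54 mm), 39 mm above the bench, 92 mm from the ballast plate along the tester's -x. The pin passes through it along the tester's y.
- lid: blue square lid 116 x 116 x 34 mm, open below, about 0.25 kg, that stands over the ballast plate on the base slab with some 5 mm play. Origin at the centre of its lower rim. A steel tab loop (34 mm wide, its top 17 mm above the rim) reaches out along the lid's -x to 117 mm from the origin, round the staple; the pin lies across it and so locks the lid. The lid's axes run parallel to the tester's at the start.
- lid_handle (a point): centre of the black grip bar on the lid, 64 mm above the lid's rim; bar 90 mm long along the lid's y, 13 mm wide, 12 mm high, 24 mm of air below it between two feet at 30 to 40 mm from its middle. The bench (height 0) left of the tester is clear for the lid, about x 0.40 to 0.60, y 0.35 to 0.50 m.
- pin: retaining pin, 40 g: steel shaft 8 mm across, 70 mm long, along its own y axis, origin at the middle of the shaft; flat orange grip at its +y end. Lies loose in the staple and draws out along its +y (the tester's +y); it must move some 45 mm to be clear of the staple.
- pin_grip (a point): point in the upper part of the pin's orange grip, 46 mm along the pin's y and 20 mm above the shaft's axis. The grip is 10 mm thick (pin's x), 24 mm long (y) and 40 mm high (from 8 mm below to 32 mm above the shaft's axis). The front left of the bench is clear for the pin, about x 0.32 to 0.38, y 0.20 to 0.40 m.
- pull (a joint): how far the sprung slide of the gauge is drawn out, m: 0 fully home, 0.085 at the stop; it moves along the tester's -y. About 3.6 N to start it, plus 1.2 N for each 10 mm; damped (40 N per m/s), and springs home by itself when let go.
- handle (a point): point in the upper part of the blue upright paddle handle of the slide, on its middle, 66 mm above the bench. The paddle is 50 mm wide (tester's x), 12 mm thick (y), from 22 to 78 mm above the bench; a 9 mm rod (axis 34 mm up) joins it to the housing, 35 mm behind it when home.
- pointer (a point): the blue pointer that moves with the slide along the scale on top of the housing. Its y axis is the tester's y.
- rider_mark (a point): the small red rider on the scale, which marks the wanted pull (set somewhere from 45 to 75 mm); stays where it is unless pushed. The pointer stands at it when both have the same tester y. Its axes are the tester's.
- disc_0: solid brass disc weight, 60 mm across and 16 mm thick, about 0.2 to 0.4 kg, all alike; origin at the centre of its underside, z axis out of its top face. It lies flat on the bench at the start. May be absent.
- disc_1: solid brass disc weight, 60 mm across and 16 mm thick, about 0.2 to 0.4 kg, all alike; origin at the centre of its underside, z axis out of its top face. It lies flat on the bench at the start. May be absent.
- disc_2: solid brass disc weight, 60 mm across and 16 mm thick, about 0.2 to 0.4 kg, all alike; origin at the centre of its underside, z axis out of its top face. It lies flat on the bench at the start. May be absent.
- disc_3: solid brass disc weight, 60 mm across and 16 mm thick, about 0.2 to 0.4 kg, all alike; origin at the centre of its underside, z axis out of its top face. It lies flat on the bench at the start. May be absent.
- timer: bystander, loose, to be left where it stands: white bench timer, 66 x 66 x 19 mm, origin under its centre
- amber: bystander, loose, to be left where it stands: brown bottle, 48 mm across, 96 mm high, origin under its centre
- red_jar: bystander, loose, to be left where it stands: clear jar with red cap, 68 mm across, 104 mm high, origin under its centre
- kit: bystander, loose, to be left where it stands: white carton 66 x 90 x 45 mm, origin under its centre
- pen: bystander, loose, to be left where it stands: marker pen lying along its y, 16 x 132 x 18 mm, origin under its centre
- tape: bystander, loose, to be left where it stands: roll of tape lying flat, 74 mm across, 18 mm high, origin under its centre

How it is judged:
By the outcome, as a careful person would: the job done as asked, in the order asked, and still so for the second after the job is handed in, with the robot touching nothing.
Of disc_0, disc_1, disc_2, disc_3 only 3 to 4 are there at a start; the rules pass over those that are not, and their reading is None.
At some moment in a run one of disc_0, disc_1, disc_2, disc_3 may be knocked a few centimetres aside while the robot is not near it.
Once in a run the grip may slacken for a moment while it holds something.
It also fails if it takes over 210 s, if anything falls off the work surface, if the arm or the gripper's body presses on something with over 40 N, if the wrist force passes 120 N, or if a joint passes its speed limit or range.

### The arm

A 7-joint arm with a two-finger parallel gripper is mounted at the origin on a cart in front of the work surface, level with it; the furniture and walls round the work are solid. World frame = base frame: x ahead of the robot, y to its left, z up, the work surface at z = 0. Lengths are in m, angles in degrees, forces in N, time in s.
With the tool pointing down it reaches from about 0.425 to 0.95 m from the base axis. Payload 4.7 kg.
Tool frame: the origin (TCP) lies midway between the tips of the shut fingers; the grasp point (between the pads) lies arm.grip_depth behind it (arm.grip_depth is the distance from the TCP to the grasp point, in m); z points along the fingers, y is the line along which they close (so a half turn about z gives the same grasp; the last joint's range is limited). The gripper opens to 85 mm and grips with 20 to 120 N. Pads are 22 mm wide; open, the fingers measure 114 mm over their backs; the gripper's body (76 mm by 85 mm) begins 54 mm behind the grasp point. The pads swing forward as they close: fully open they stand 13 mm farther back than shut.
Start: joints at [-78.948, 26.849, -2.785, 87.806, 1.381, 65.374, -4.715], TCP at [0.148, 0.658, 0.231] pointing down, gripper open.
Joint ranges: [-148.3, 148.3], [-19.14, 114.17], [-79.39, 73.82], [5.75, 140.21], [-59.74, 239.74], [12.07, 113.84], [-152.46, 152.46]. Speed limits (degrees/s): [147.25, 147.25, 180, 180, 180, 180, 180].

### API

Orientations are given as a 3x3 rotation matrix whose columns are the frame's x, y, z axes.
In Python, from cell import status, vision, close_job, models, arm gives the robot as it stands.
- The arm moves only by the shell command python3 -m handwheel 'ROWS'. ROWS is JSON, a list of rows, each a list of 7 numbers: the turn, a rotation vector about the world's x, y, z in degrees, then the shift along the world's x, y, z in cm, then the opening, from 0 (shut) to 1 (fully open). In form: [[ax, ay, az, dx, dy, dz, fingers], ...]. A call has 1 to 20 rows; each row is the pose to reach, as a shift and turn from the pose commanded when the call began; what a row does not reach only later rows make up. A row lasts 1/10 s, in which the tool goes at most 50 mm and 8.59 degrees, less where a joint would pass 70% of its speed; a pose out of reach is approached as far as the arm can. A call with a gripper value outside its range is refused whole. The fingers move at their own pace and stop on an object; the grip force is fixed at half the most. Time passes only in rows, so rows that repeat a pose let the fingers close. It gives the time, the measured TCP pose, the force, the opening and the grip force at its end, in the units of the state.
- status.sense(): the state, without advancing time (a new reading comes with each control period).
- vision.read_camera(name): name is "side" or "top" or "wrist"; returns a dict with "pixels" (384x512x3 uint8, blue, green, red), "intrinsics" (3x3 intrinsics, pixels), "world_to_cam" (4x4, takes a point from world to camera coordinates); the wrist camera has in their place "mount" (4x4, takes a point from camera to tool coordinates, whose origin is the TCP and whose axes are the flange's). Camera axes: x right, y up, looking along -z (the intrinsics and any distortion apply to the point x, -y, -z); pixel columns grow to the right and rows downward; lengths in m; the calibration is good to about 2 mm. A picture is of the moment at which its call begins: read the wrist's pose just before it. There is no depth.
- close_job(): hands the job in; it is judged then, once.
Trained networks look in a picture, given as the dict that the camera call returned (one of the last four; its "shot" number tells which), for a name from the list of things; names that differ only in an ending like _2 or _b are one class to them, and where a whole thing is asked for, a point or a joint stands for the part that bears it (a point fixed in the world has none). Each returns a list of dicts, best first, with "p" (0 to 1); they miss things now and then, are a little off and sometimes report something else, mostly with a low value. They report only what shows in the picture. A call takes as long as a camera call.
- models.spot_in(picture, name): "rect" ([left, top, right, bottom] in pixels, round what is visible of it).
- models.trace(picture, name): "region" (384x512 bool, what is visible of it) and "rect" ([left, top, right, bottom] in pixels, round what is visible of it).
The state is a dict: "time": time; "qpos": joint angles; "dq": joint speeds; "effort": joint torques, N m; "tcp_pos": TCP position; "ee_rot": TCP orientation; "contact_force": force on the tool from outside, world axes, zero at the start; "torque": the same for the moment, N m; "finger_gap": finger opening in m; "gripper_force": force on a finger pad.
Only numpy, scipy, OpenCV 4.12 (cv2) and the standard library are available. Lean on these libraries where they do the work, as an engineer would, in place of code of your own. Each camera call takes 0.05 s, during which the arm holds its last target. There are 200 camera calls.

## Working session

There is one attempt and no reset: what is moved stays moved. The work goes in short steps, Python scripts to look and compute and a shell command to move; the robot and the scene stay as the last step left them, time stands still between calls to the robot, and variables do not carry over. Pictures are saved under pics/ and viewed, at most 14 in all, crops included, and the job is handed in when it is done.

```bash
mkdir -p pics; ls
cat > h.py <<'E'
import numpy as np, cv2
from cell import status, vision, models, arm
def cam(name):
    s=status.sense(); p=vision.read_camera(name)
    K=np.array(p["intrinsics"],float)
    if "world_to_cam" in p: W=np.array(p["world_to_cam"])
    else:
        T=np.eye(4);T[:3,:3]=s["ee_rot"];T[:3,3]=s["tcp_pos"]
        W=np.linalg.inv(T@np.array(p["mount"]))
    return p,K,W
def toworld(K,W,uv,z):
    uv=np.asarray(uv,float).reshape(-1,2); d=np.linalg.inv(K)@np.c_[uv,np.ones(len(uv))].T
    d=np.diag([1,-1,-1])@d; C=np.linalg.inv(W); o=C[:3,3]; d=(C[:3,:3]@d).T
    return o+d*((z-o[2])/d[:,2])[:,None]
def topix(K,W,X):
    X=np.asarray(X,float).reshape(-1,3); c=(W@np.c_[X,np.ones(len(X))].T)[:3]
    q=K@(np.diag([1,-1,-1])@c); return (q[:2]/q[2]).T
def find(name,cams=("top","side")):
    pass
E
python3 - <<'E'
from h import *
print(status.sense(), arm.grip_depth)
for c in("top","side"):
    p,K,W=cam(c); cv2.imwrite(f"pics/{c}0.png",p["pixels"]); print(c,K.tolist(),np.linalg.inv(W)[:3,3].round(3), [k for k in p])
    for n in "lid lid_handle pin staple handle pointer rider_mark disc_0 timer amber red_jar kit pen tape tester".split():
        for r in models.spot_in(p,n)[:5]:
            if r["p"]>.3:
                R=r["rect"]; m=[(R[0]+R[2])/2,(R[1]+R[3])/2]; print(n,round(r["p"],2),np.round(R).tolist(),toworld(K,W,m,.016).round(3)[0])
E
```

```text
pics
{'time': 0.0, 'qpos': array([-78.94733975,  26.89796041,  -2.78272127,  87.87484231,
         1.38114607,  65.3730983 ,  -4.71607355]), 'dq': array([-0.00442996,  0.02972819, -0.04018691,  0.01274137,  0.07099277,
       -0.06941298,  0.01398093]), 'effort': array([ 5.91719484e-06, -5.10293341e+01, -4.66950552e-02, -2.37707841e+01,
        1.06582552e-02,  7.43463112e-03, -2.19548539e-07]), 'tcp_pos': array([0.14837265, 0.65789321, 0.23024535]), 'ee_rot': array([[-9.75501645e-01,  2.19991870e-01, -3.44196256e-04],
       [ 2.19992121e-01,  9.75499739e-01, -1.93029956e-03],
       [-8.88868513e-05, -1.95873086e-03, -9.99998078e-01]]), 'contact_force': array([-0.32205061,  0.08156319, -0.07254095]), 'torque': array([ 0.0035645 , -0.00292464, -0.00148837]), 'gripper_force': 0.0, 'finger_gap': 0.0853670809248452} 0.0187
top [[442.6114510348044, 0.0, 263.4244644762528], [0.0, 442.6114510348044, 194.0556937620675], [0.0, 0.0, 1.0]] [ 0.494 -0.033  1.456] ['pixels', 'intrinsics', 'world_to_cam', 'shot']
lid 0.97 [188.0, 197.0, 228.0, 256.0] [0.522 0.144 0.016]
lid_handle 0.61 [192.0, 2
[... 1695 characters left out ...]
-0.123  0.016]
pointer 0.76 [273.0, 171.0, 288.0, 194.0] [ 0.559 -0.129  0.016]
disc_0 0.74 [313.0, 137.0, 331.0, 151.0] [ 0.454 -0.376  0.016]
disc_0 0.73 [313.0, 173.0, 332.0, 186.0] [ 0.426 -0.175  0.016]
disc_0 0.49 [278.0, 137.0, 292.0, 146.0] [ 0.591 -0.363  0.016]
timer 0.75 [290.0, 151.0, 312.0, 162.0] [ 0.515 -0.283  0.016]
amber 0.84 [211.0, 163.0, 230.0, 192.0] [ 0.757 -0.106  0.016]
red_jar 0.8 [172.0, 190.0, 197.0, 232.0] [0.815 0.072 0.016]
kit 0.83 [162.0, 282.0, 197.0, 329.0] [0.701 0.372 0.016]
pen 0.59 [273.0, 175.0, 287.0, 195.0] [ 0.557 -0.115  0.016]
tape 0.61 [231.0, 138.0, 250.0, 156.0] [ 0.742 -0.291  0.016]
tester 0.74 [226.0, 177.0, 307.0, 280.0] [0.554 0.082 0.016]
```

Run:
```python
import cv2
a=cv2.imread("pics/top0.png")[110:290,100:440]; b=cv2.imread("pics/side0.png")[120:340,150:350]
cv2.imwrite("pics/a0.png",cv2.resize(a,None,fx=2.3,fy=2.3,interpolation=cv2.INTER_CUBIC)); cv2.imwrite("pics/b0.png",cv2.resize(b,None,fx=2.7,fy=2.7,interpolation=cv2.INTER_CUBIC))
```

```text
(no output)
```

View pics/a0.png

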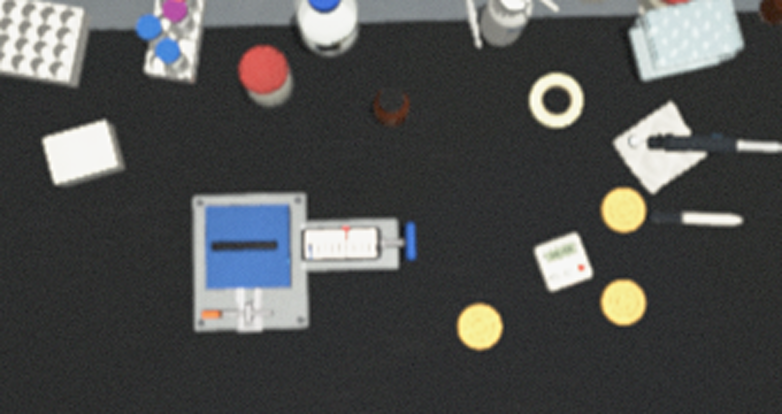

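View pics/b0.png

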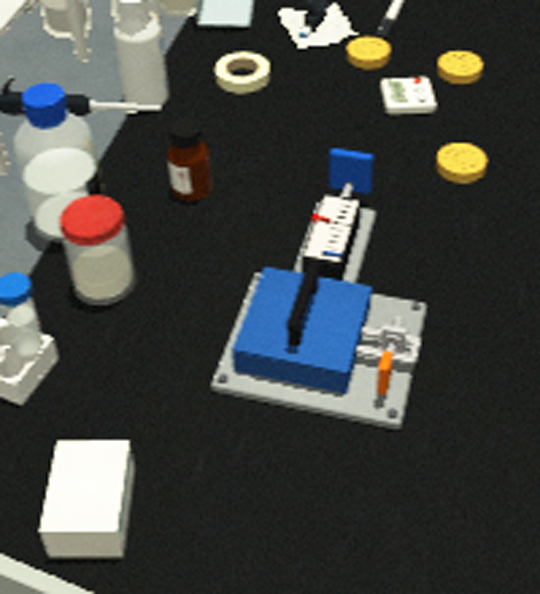

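Picture: the tester is almost aligned with the world axes and the lid is at left. The pin has its orange grip at a0 (212,314), the paddle is at (411,241), and three discs are at (480,327), (624,302) and (624,210). I'll move over the tester for a wrist view.

```bash
python3 -m handwheel '[[0,0,-77.3,33,-50,8,1],[0,0,-77.3,33,-50,8,1],[0,0,-77.3,33,-50,8,1],[0,0,-77.3,33,-50,8,1],[0,0,-77.3,33,-50,8,1],[0,0,-77.3,33,-50,8,1],[0,0,-77.3,33,-50,8,1],[0,0,-77.3,33,-50,8,1],[0,0,-77.3,33,-50,8,1],[0,0,-77.3,33,-50,8,1],[0,0,-77.3,33,-50,8,1],[0,0,-77.3,33,-50,8,1],[0,0,-77.3,33,-50,8,1],[0,0,-77.3,33,-50,8,1],[0,0,-77.3,33,-50,8,1],[0,0,-77.3,33,-50,8,1],[0,0,-77.3,33,-50,8,1],[0,0,-77.3,33,-50,8,1]]'
python3 - <<'E'
from h import *
s=status.sense(); print(s["tcp_pos"],s["ee_rot"].round(3).tolist(),s["qpos"].round(1))
p,K,W=cam("wrist"); cv2.imwrite("pics/w1.png",cv2.resize(p["pixels"],(768,576)))
C=np.linalg.inv(W); print(C.round(3).tolist(),np.array(p["mount"]).round(3).tolist())
for n in "lid lid_handle pin pin_grip staple handle pointer rider_mark tester".split():
    for r in models.spot_in(p,n)[:2]: print(n,round(r["p"],2),np.round(r["rect"]).tolist())
E
```

```text
time: 3.4
tcp_pos: [0.478, 0.1594, 0.3112]
ee_rot: [[-0.002, 1.0, -0.0], [1.0, 0.002, 0.0], [0.0, -0.0, -1.0]]
contact_force: [-0.9, -0.5, 0.1]
finger_gap: 0.085
gripper_force: 0.0
[0.47797064 0.15941223 0.31117268] [[-0.002, 1.0, -0.0], [1.0, 0.002, 0.0], [0.0, -0.0, -1.0]] [-48.3   6.7  27.9 105.7  -3.4  68.4 -19.2]
[[1.0, -0.003, -0.001, 0.477], [0.003, 0.952, 0.305, 0.238], [0.0, -0.305, 0.952, 0.454], [0.0, 0.0, 0.0, 1.0]] [[0.001, 0.952, 0.305, 0.078], [1.0, -0.001, -0.001, -0.001], [-0.001, 0.305, -0.952, -0.142], [0.0, 0.0, 0.0, 1.0]]
lid 0.94 [226.0, 128.0, 344.0, 204.0]
lid 0.59 [230.0, 117.0, 348.0, 307.0]
lid_handle 0.59 [232.0, 131.0, 341.0, 206.0]
pin 0.57 [237.0, 130.0, 246.0, 186.0]
pin_grip 0.76 [239.0, 134.0, 247.0, 188.0]
pin_grip 0.17 [228.0, 113.0, 350.0, 307.0]
staple 0.86 [228.0, 116.0, 347.0, 306.0]
handle 0.77 [284.0, 274.0, 311.0, 304.0]
handle 0.34 [215.0, 301.0, 248.0, 328.0]
pointer 0.96 [283.0, 222.0, 311.0, 306.0]
rider_mark 0.38 [239.0, 131.0, 245.0, 188.0]
rider_mark 0.37 [303.0, 245.0, 315.0, 248.0]
tester 0.74 [231.0, 116.0, 350.0, 306.0]
```

View pics/w1.png

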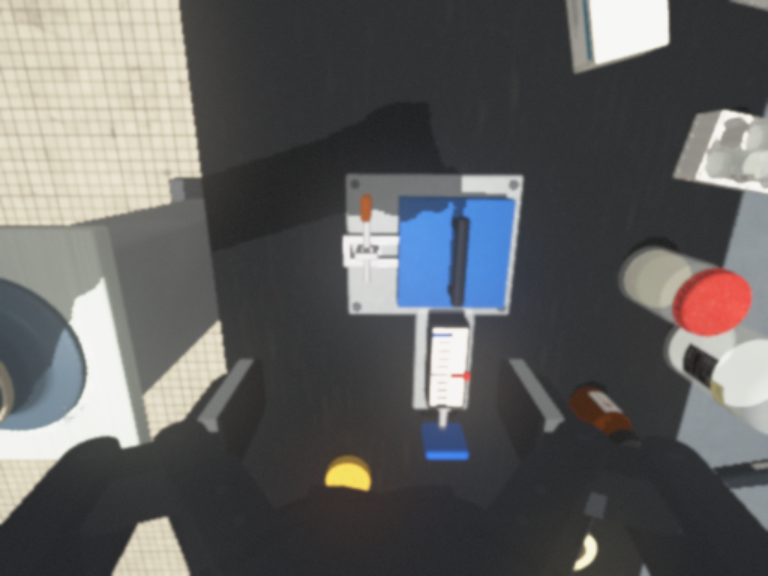

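Run:
```python
from h import *
p,K,W=cam("wrist"); print(K.tolist(),[k for k in p])
# refine slab corners by viewing px
def P(l,z): print(toworld(K,W,np.array(l)/1.5,z).round(4).tolist())
P([(347,175),(522,175),(508,314),(349,314)],.012)
P([(463,218),(458,305)],.098-.016)
P([(366,207)],.05); P([(366,195),(366,283)],.039)
p,K,W=cam("top")
g=lambda l:np.array(l)/2.3+[100,110]
print(toworld(K,W,g([(193,196),(305,194),(308,330),(195,330)]),.012).round(4).tolist())
print(toworld(K,W,g([(212,245),(277,245)]),.082).round(4).tolist(),toworld(K,W,g([(411,224),(411,260)]),.078).round(4).tolist())
```

```text
[[267.59952182791693, 0.0, 253.54268488315523], [0.0, 267.59952182791693, 190.50558657319874], [0.0, 0.0, 1.0]] ['pixels', 'intrinsics', 'mount', 'shot']
[[0.4421, 0.2189, 0.012], [0.6279, 0.2191, 0.012], [0.6286, 0.0605, 0.012], [0.4406, 0.0604, 0.012]]
[[0.5537, 0.1836, 0.082], [0.5543, 0.098, 0.082]]
[[0.4632, 0.1898, 0.05]]
[[0.463, 0.2005, 0.039], [0.4621, 0.1072, 0.039]]
[[0.6263, 0.2208, 0.012], [0.6245, 0.0615, 0.012], [0.4324, 0.0617, 0.012], [0.4371, 0.2205, 0.012]]
[[0.5529, 0.1838, 0.082], [0.5503, 0.0962, 0.082]] [[0.5736, -0.0854, 0.078], [0.5249, -0.0839, 0.078]]
```

The slab fits to 188 x 159 mm, so the tester origin is at about (0.555, 0.140), yaw about 0, and the pin grip is at about (0.4625, 0.187, 0.059). Now I'll grasp the pin.

```bash
python3 -m handwheel '[[0,0,0,-1.5,2.8,-5,0.35],[0,0,0,-1.5,2.8,-10,0.35],[0,0,0,-1.5,2.8,-15,0.35],[0,0,0,-1.5,2.8,-19,0.35],[0,0,0,-1.5,2.8,-22,0.35],[0,0,0,-1.5,2.8,-24,0.35],[0,0,0,-1.5,2.8,-25.5,0.35],[0,0,0,-1.5,2.8,-26.7,0.35],[0,0,0,-1.5,2.8,-26.7,0.35],[0,0,0,-1.5,2.8,-26.7,0.35],[0,0,0,-1.5,2.8,-26.7,0],[0,0,0,-1.5,2.8,-26.7,0],[0,0,0,-1.5,2.8,-26.7,0],[0,0,0,-1.5,2.8,-26.7,0],[0,0,0,-1.5,2.8,-26.7,0],[0,0,0,-1.5,2.8,-26.7,0],[0,0,0,-1.5,2.8,-26.7,0]]'
python3 - <<'E'
from h import *
p,K,W=cam("wrist"); cv2.imwrite("pics/w2.png",p["pixels"][100:,100:450])
E
```

```text
time: 5.7
tcp_pos: [0.4638, 0.1868, 0.0445]
ee_rot: [[-0.0, 1.0, 0.001], [1.0, 0.0, 0.001], [0.001, 0.001, -1.0]]
contact_force: [0.7, 1.6, 3.6]
finger_gap: 0.0087
gripper_force: 61.2
```

View pics/w2.png

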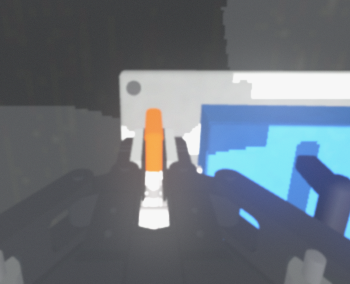

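The pads hold the orange grip (w2, about (153,140)), with the staple just below it. Drawing it out along +y.

```bash
python3 -m handwheel '[[0,0,0,0,0.5,0,0],[0,0,0,0,1,0,0],[0,0,0,0,1.5,0,0],[0,0,0,0,2,0,0],[0,0,0,0,2.5,0,0],[0,0,0,0,3.2,0,0],[0,0,0,0,4,0,0],[0,0,0,0,5,0,0],[0,0,0,0,6,0,0],[0,0,0,0,7,0,0],[0,0,0,0,7,0,0],[0,0,0,0,7,0,0]]'
python3 - <<'E'
from h import *
p,K,W=cam("wrist"); cv2.imwrite("pics/w3.png",p["pixels"][100:,100:450])
E
```

```text
time: 6.95
tcp_pos: [0.4632, 0.2569, 0.0441]
ee_rot: [[-0.001, 1.0, -0.0], [1.0, 0.001, -0.0], [-0.0, -0.0, -1.0]]
contact_force: [0.4, -1.2, -1.0]
finger_gap: 0.0085
gripper_force: 60.8
```

View pics/w3.png

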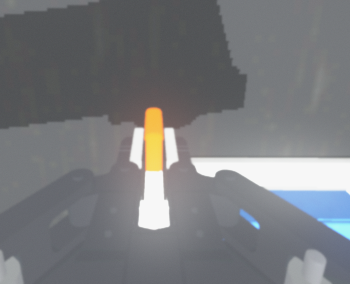

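```bash
python3 -m handwheel '[[0,0,0,-4,2,1,0],[0,0,0,-8,4,1,0],[0,0,0,-10.5,4.5,0,0],[0,0,0,-10.5,4.5,-1,0],[0,0,0,-10.5,4.5,-2,0],[0,0,0,-10.5,4.5,-2.5,0],[0,0,0,-10.5,4.5,-2.7,0],[0,0,0,-10.5,4.5,-2.9,0],[0,0,0,-10.5,4.5,-3,0],[0,0,0,-10.5,4.5,-3,0],[0,0,0,-10.5,4.5,-3,0]]'
```

```text
time: 8.1
tcp_pos: [0.3597, 0.3009, 0.02]
ee_rot: [[0.004, 1.0, -0.004], [1.0, -0.004, 0.003], [0.003, -0.004, -1.0]]
contact_force: [-15.3, -11.4, 74.9]
finger_gap: 0.0085
gripper_force: 71.8
```

```bash
python3 -m handwheel '[[0,0,0,0,0,0.7,0],[0,0,0,0,0,0.7,0],[0,0,0,0,0,0.7,0.2],[0,0,0,0,0,0.7,0.3],[0,0,0,0,0,0.7,0.4],[0,0,0,0,0,0.7,0.5],[0,0,0,0,0,3,0.5],[0,0,0,0,0,7,0.5],[0,0,0,0,0,12,0.5],[0,0,0,5,0,17,0.5],[0,0,0,10,-4,22,0.5],[0,0,0,15,-9,22,0.5],[0,0,0,19.5,-13,22,0.5],[0,0,0,19.5,-16,22,0.5],[0,0,0,19.5,-16,22,0.5],[0,0,0,19.5,-16,22,0.5]]'
python3 - <<'E'
from h import *
s=status.sense();p,K,W=cam("wrist"); cv2.imwrite("pics/w4.png",cv2.resize(p["pixels"],(768,576)))
for n in "lid lid_handle pin pin_grip rider_mark pointer".split():
    for r in models.spot_in(p,n)[:2]: print(n,round(r["p"],2),np.round(r["rect"]).tolist())
E
```

```text
time: 9.7
tcp_pos: [0.5569, 0.1339, 0.2353]
ee_rot: [[0.012, 1.0, 0.004], [1.0, -0.012, -0.003], [-0.003, 0.004, -1.0]]
contact_force: [-0.7, 0.2, 0.4]
finger_gap: 0.0425
gripper_force: 0.0
lid 0.67 [160.0, 114.0, 298.0, 205.0]
lid_handle 0.9 [161.0, 114.0, 296.0, 205.0]
pin 0.73 [164.0, 113.0, 299.0, 208.0]
pin 0.7 [67.0, 9.0, 104.0, 98.0]
pin_grip 0.84 [69.0, 13.0, 107.0, 99.0]
rider_mark 0.56 [258.0, 260.0, 272.0, 264.0]
rider_mark 0.15 [237.0, 227.0, 268.0, 329.0]
pointer 0.58 [236.0, 228.0, 271.0, 325.0]
```

View pics/w4.png

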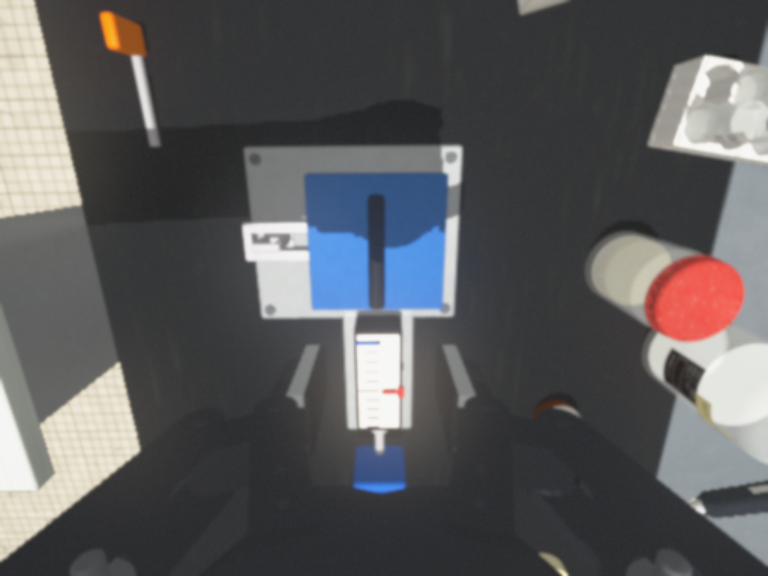

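The pin lies on the bench (front left), and the lid handle bar runs from (376,195) to (376,308). The pointer is at (368,343) and the rider at (395,392).

Run:
```python
from h import *
p,K,W=cam("wrist")
def P(n,l,z): print(n,toworld(K,W,np.array(l)/1.5,z).round(4).tolist())
s=status.sense();print(s["tcp_pos"],s["ee_rot"][:,1])
P("slab",[(244,146),(462,146),(455,317),(262,318)],.012)
P("bar",[(376,195),(376,308)],.082)
P("ptr,rider",[(368,343),(395,392)],.050)
P("tongue",[(345,428),(411,428)],.012)
P("paddle top",[(354,492),(405,492)],.078)
P("pin",[(153,143),(137,55)],.006)
```

```text
[0.55277921 0.14291916 0.23408353] [ 9.99996863e-01  2.44387696e-03 -5.49871224e-04]
slab [[0.4341, 0.2303, 0.012], [0.6211, 0.231, 0.012], [0.6247, 0.0732, 0.012], [0.4359, 0.0713, 0.012]]
bar [[0.5481, 0.1957, 0.082], [0.5482, 0.109, 0.082]]
ptr,rider [[0.5407, 0.0633, 0.05], [0.5656, 0.0131, 0.05]]
tongue [[0.5142, -0.0558, 0.012], [0.5852, -0.0555, 0.012]]
paddle top [[0.5277, -0.0763, 0.078], [0.5753, -0.0761, 0.078]]
pin [[0.3533, 0.2326, 0.006], [0.3516, 0.3005, 0.006]]
```

```bash
python3 -m handwheel '[[0,0,0,0,-0.2,-4,0.5],[0,0,0,0,-0.2,-8,0.5],[0,0,0,0,-0.2,-12,0.5],[0,0,0,0,-0.2,-14.5,0.5],[0,0,0,0,-0.2,-16.5,0.5],[0,0,0,0,-0.2,-17.5,0.5],[0,0,0,0,-0.2,-17.5,0.5],[0,0,0,0,-0.2,-17.5,0.5],[0,0,0,0,-0.2,-17.5,0],[0,0,0,0,-0.2,-17.5,0],[0,0,0,0,-0.2,-17.5,0],[0,0,0,0,-0.2,-17.5,0],[0,0,0,0,-0.2,-17.5,0],[0,0,0,0,-0.2,-17.5,0]]'
```

```text
time: 11.5
tcp_pos: [0.5543, 0.1398, 0.0606]
ee_rot: [[0.0, 1.0, 0.002], [1.0, -0.0, 0.001], [0.001, 0.002, -1.0]]
contact_force: [0.0, 0.4, 6.6]
finger_gap: 0.0121
gripper_force: 59.5
```

```bash
python3 -m handwheel '[[0,0,0,0,0,0.5,0],[0,0,0,0,0,1,0],[0,0,0,0,0,2,0],[0,0,0,0,0,3,0],[0,0,0,0,0,4.5,0],[0,0,0,0,0,6,0],[0,0,0,0,0,8,0],[0,0,0,0,0,10,0],[0,0,0,0,0,10,0],[0,0,0,0,0,10,0],[0,0,0,0,0,10,0]]'
python3 - <<'E'
from h import *
p,K,W=cam("side"); cv2.imwrite("pics/s5.png",cv2.resize(p["pixels"][120:340,150:350],None,fx=2.5,fy=2.5))
E
```

```text
time: 12.6
tcp_pos: [0.5526, 0.1394, 0.1585]
ee_rot: [[0.0, 1.0, -0.002], [1.0, -0.0, -0.0], [-0.0, -0.002, -1.0]]
contact_force: [0.5, -0.4, -2.3]
finger_gap: 0.0119
gripper_force: 58.6
```

View pics/s5.png

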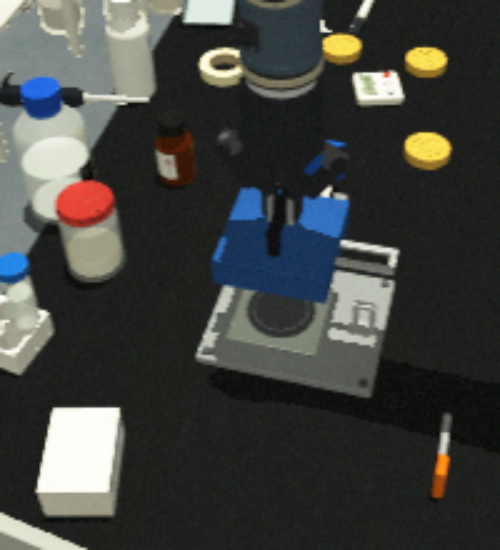

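The lid hangs level and free of the staple, and the ballast plate shows. Next I'll lay the lid at about (0.52, 0.42).

```bash
python3 -m handwheel '[[0,0,0,0,2,0,0],[0,0,0,-0.5,5,0,0],[0,0,0,-1,9,0,0],[0,0,0,-1.5,13,0,0],[0,0,0,-2,17,0,0],[0,0,0,-2.5,21,0,0],[0,0,0,-3,25,0,0],[0,0,0,-3.3,27.5,0,0],[0,0,0,-3.3,28.3,-1,0],[0,0,0,-3.3,28.3,-4,0],[0,0,0,-3.3,28.3,-7,0],[0,0,0,-3.3,28.3,-9,0],[0,0,0,-3.3,28.3,-10,0],[0,0,0,-3.3,28.3,-10.5,0],[0,0,0,-3.3,28.3,-10.7,0],[0,0,0,-3.3,28.3,-10.8,0],[0,0,0,-3.3,28.3,-10.8,0]]'
```

```text
time: 14.35
tcp_pos: [0.521, 0.4228, 0.0523]
ee_rot: [[0.0, 1.0, 0.001], [1.0, -0.0, 0.001], [0.001, 0.001, -1.0]]
contact_force: [0.9, 0.3, -2.5]
finger_gap: 0.0117
gripper_force: 58.6
```

```bash
python3 -m handwheel '[[0,0,0,0,0,-0.1,0],[0,0,0,0,0,-0.2,0],[0,0,0,0,0,-0.3,0],[0,0,0,0,0,-0.3,0]]'
python3 -m handwheel '[[0,0,0,0,0,0,0.3],[0,0,0,0,0,0,0.5],[0,0,0,0,0,0,0.5],[0,0,0,0,0,3,0.5],[0,0,0,0,0,8,0.5],[0,0,0,0,0,13,0.7],[0,0,0,0,-4,18,1],[0,0,0,0,-9,21,1],[0,0,0,-1,-14,21,1],[0,0,0,-2,-19,21,1],[0,0,0,-3,-24,21,1],[0,0,0,-4,-29,21,1],[0,0,0,-5,-34,21,1],[0,0,0,-5,-39,21,1],[0,0,0,-5,-44,21,1],[0,0,0,-5,-49,21,1],[0,0,0,-5,-54,21,1],[0,0,0,-5,-58,21,1],[0,0,0,-5,-60,21,1],[0,0,0,-5,-60,21,1]]'
python3 -m handwheel '[[0,0,0,0,0,0,1],[0,0,0,0,0,0,1],[0,0,0,0,0,0,1],[0,0,0,0,0,0,1]]'
cat >> h.py <<'E'
def circ(p,K,W,r,z=.016,R=.030):
    """fit disc top: mask from trace -> ellipse centre at top height"""
    m=r["region"].astype(np.uint8); c=max(cv2.findContours(m,0,1)[0],key=cv2.contourArea)
    q=toworld(K,W,c.reshape(-1,2),z)[:,:2]; (x,y),rad=cv2.minEnclosingCircle((q*1000).astype(np.float32))
    return round(x/1000,4),round(y/1000,4),round(rad,1)
def discs(c):
    p,K,W=cam(c)
    for r in models.trace(p,"disc_0"):
        if r["p"]>.25: print(c,round(r["p"],2),np.round(r["rect"]).tolist(),circ(p,K,W,r))
    return p
E
python3 - <<'E'
from h import *
p=discs("wrist"); cv2.imwrite("pics/w6.png",cv2.resize(p["pixels"],(768,576))); discs("top"); s=status.sense(); print(s["qpos"].round(1),s["tcp_pos"])
E
```

```text
time: 14.75
tcp_pos: [0.5205, 0.4226, 0.0487]
ee_rot: [[0.0, 1.0, 0.0], [1.0, -0.0, 0.0], [0.0, 0.0, -1.0]]
contact_force: [-0.5, 0.9, -0.1]
finger_gap: 0.0115
gripper_force: 59.0
time: 16.75
tcp_pos: [0.4693, -0.1833, 0.2591]
ee_rot: [[0.01, 1.0, 0.001], [1.0, -0.01, -0.003], [-0.003, 0.001, -1.0]]
contact_force: [0.5, -0.2, 0.5]
finger_gap: 0.0851
gripper_force: 0.0
time: 17.15
tcp_pos: [0.4707, -0.1762, 0.2583]
ee_rot: [[-0.002, 1.0, 0.0], [1.0, 0.002, 0.001], [0.001, 0.0, -1.0]]
contact_force: [0.2, -0.2, -0.4]
finger_gap: 0.0852
gripper_force: 0.0
wrist 0.9 [306.0, 265.0, 340.0, 301.0] (0.5877, -0.386, 35.1)
wrist 0.76 [232.0, 263.0, 264.0, 298.0] (0.4612, -0.3784, 34.0)
wrist 0.7 [206.0, 141.0, 249.0, 186.0] (0.4334, -0.1793, 30.9)
top 0.81 [361.0, 234.0, 379.0, 252.0] (0.4581, -0.3813, 30.4)
top 0.66 [362.0, 192.0, 380.0, 211.0] (0.5885, -0.3872, 32.0)
top 0.41 [303.0, 245.0, 308.0, 260.0] (0.4339, -0.165, 23.4)
[-26.5  11.4  49.6 110.9  -9.8  62.   27.2] [ 0.47056046 -0.17703055  0.25836262]
```

View pics/w6.png

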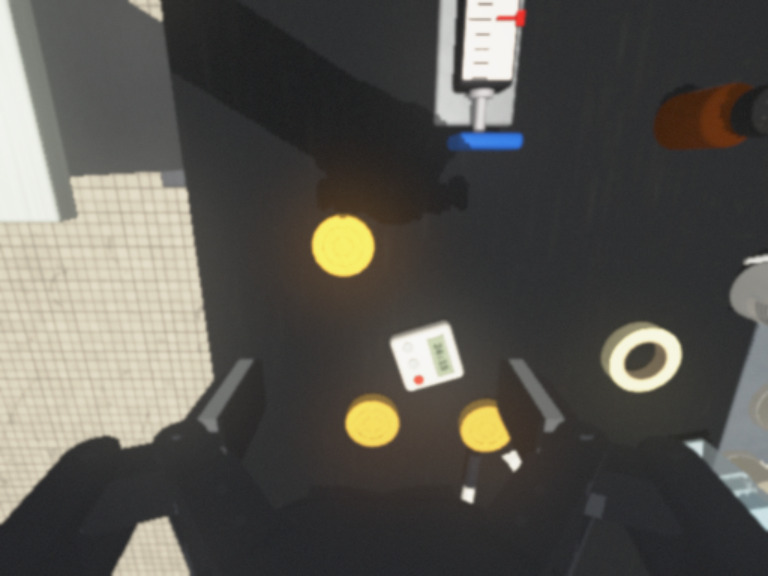

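w6 shows three discs, A (343,245), B (486,425) and C (372,422), and no fourth. The pen tip lies close to B. A is at about (0.432, -0.179), so I'll descend on it.

```bash
python3 -m handwheel '[[0,0,0,-3.9,-0.2,-5,1],[0,0,0,-3.9,-0.2,-10,1],[0,0,0,-3.9,-0.2,-15,1],[0,0,0,-3.9,-0.2,-19,1],[0,0,0,-3.9,-0.2,-21,1],[0,0,0,-3.9,-0.2,-21,1],[0,0,0,-3.9,-0.2,-21,1],[0,0,0,-3.9,-0.2,-21,1]]'
python3 - <<'E'
from h import *
p=discs("wrist"); cv2.imwrite("pics/w7.png",p["pixels"][100:,80:430]); print(status.sense()["tcp_pos"])
E
```

```text
time: 18.15
tcp_pos: [0.4329, -0.1801, 0.0499]
ee_rot: [[0.0, 1.0, 0.003], [1.0, -0.0, -0.001], [-0.001, 0.003, -1.0]]
contact_force: [-0.2, -0.0, 1.0]
finger_gap: 0.0854
gripper_force: 0.0
wrist 0.65 [212.0, 174.0, 299.0, 260.0] (0.4324, -0.1778, 31.6)
[ 0.43275273 -0.17975298  0.04983868]
```

View pics/w7.png

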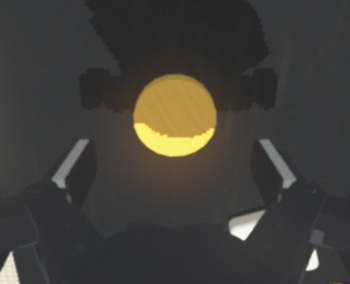

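The disc is centred between the fingers, at (0.4324, -0.1778). Grasping it.

```bash
python3 -m handwheel '[[0,0,0,0,0.2,-2,1],[0,0,0,0,0.2,-3.5,1],[0,0,0,0,0.2,-4.5,1],[0,0,0,0,0.2,-5,1],[0,0,0,0,0.2,-5,1],[0,0,0,0,0.2,-5,1],[0,0,0,0,0.2,-5,0.5],[0,0,0,0,0.2,-5,0.3],[0,0,0,0,0.2,-5,0.3],[0,0,0,0,0.2,-5,0.3],[0,0,0,0,0.2,-5,0.3],[0,0,0,0,0.2,-5,0.3]]'
```

```text
time: 19.45
tcp_pos: [0.4322, -0.1777, -0.0005]
ee_rot: [[0.0, 1.0, 0.002], [1.0, -0.0, 0.0], [0.0, 0.002, -1.0]]
contact_force: [-1.2, 1.3, 10.3]
finger_gap: 0.0566
gripper_force: 61.7
```

```bash
python3 -m handwheel '[[0,0,0,0,0,1,0.3],[0,0,0,0,0,4,0.3],[0,0,0,0,0,8,0.3],[0,0,0,0,0,13,0.3],[0,0,0,3,4,17,0.3],[0,0,0,6,8,18,0.3],[0,0,0,9,12,18,0.3],[0,0,0,11,16,18,0.3],[0,0,0,12.2,20,18,0.3],[0,0,0,12.2,22,18,0.3],[0,0,0,12.2,22,18,0.3],[0,0,0,12.2,22,18,0.3],[0,0,0,12.2,22,18,0.3],[0,0,0,12.2,22,18,0.3],[0,0,0,12.2,22,18,0.3]]'
python3 - <<'E'
from h import *
p,K,W=cam("wrist"); cv2.imwrite("pics/w8.png",p["pixels"]); print(status.sense()["tcp_pos"])
cv2.imwrite("pics/w8v.png",cv2.resize(p["pixels"][60:310,100:400],None,fx=2.6,fy=2.4)); np.savez("w8.npz",K=K,W=W)
for r in models.trace(p,"ballast_plate")[:2]: print(r["p"],r["rect"])
E
```

```text
time: 20.95
tcp_pos: [0.5533, 0.0412, 0.1785]
ee_rot: [[0.002, 1.0, 0.0], [1.0, -0.002, 0.0], [0.0, 0.0, -1.0]]
contact_force: [0.0, -0.5, -2.4]
finger_gap: 0.0565
gripper_force: 65.0
[0.55332078 0.0414917  0.17848288]
0.63 [144.3, 1.2, 331.6, 206.8]
```

View pics/w8v.png

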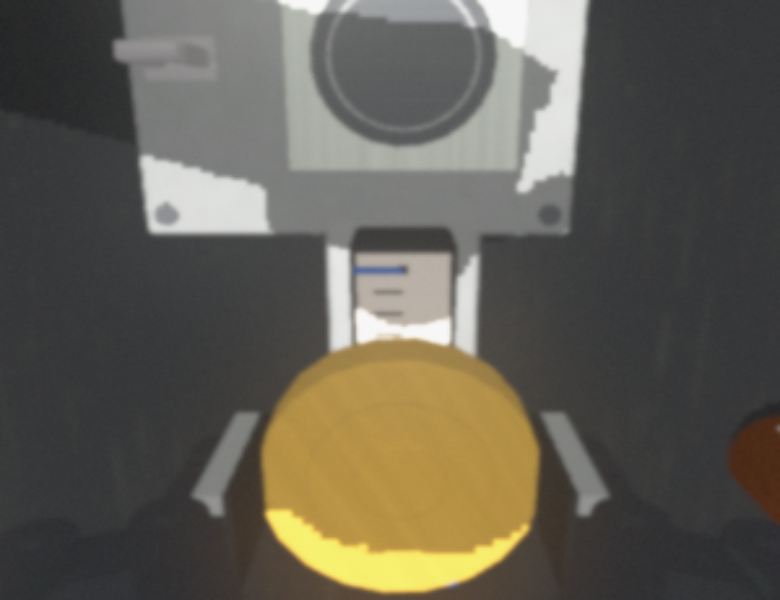

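Run:
```python
from h import *
d=np.load("w8.npz");K,W=d["K"],d["W"]
g=lambda l:np.array(l)/[2.6,2.4]+[100,60]
print("plate",toworld(K,W,g([(310,55),(497,55),(403,146)]),.020).round(4).tolist())
print("step",toworld(K,W,g([(289,170),(519,170)]),.016).round(4).tolist())
print("slab",toworld(K,W,g([(148,233),(571,233)]),.012).round(4).tolist())
print("pointer",toworld(K,W,g([(380,270)]),.049).round(4).tolist())
print("disc",toworld(K,W,g([(262,465),(540,465),(400,592),(400,372)]),.195).round(4).tolist())
```

```text
plate [[0.5165, 0.1415, 0.02], [0.5917, 0.1414, 0.02], [0.5539, 0.103, 0.02]]
step [[0.505, 0.092, 0.016], [0.6038, 0.0919, 0.016]]
slab [[0.4397, 0.0618, 0.012], [0.6293, 0.0615, 0.012]]
pointer [[0.5445, 0.0523, 0.049]]
disc [[0.5239, 0.0438, 0.195], [0.5811, 0.0437, 0.195], [0.5523, 0.0093, 0.195], [0.5523, 0.0662, 0.195]]
```

```bash
python3 -m handwheel '[[0,0,0,0.1,4,0,0.3],[0,0,0,0.1,8,0,0.3],[0,0,0,0.1,10.1,-3,0.3],[0,0,0,0.1,10.1,-7,0.3],[0,0,0,0.1,10.1,-11,0.3],[0,0,0,0.1,10.1,-13.5,0.3],[0,0,0,0.1,10.1,-14.8,0.3],[0,0,0,0.1,10.1,-15.4,0.3],[0,0,0,0.1,10.1,-15.7,0.3],[0,0,0,0.1,10.1,-15.8,0.3],[0,0,0,0.1,10.1,-15.8,0.3],[0,0,0,0.1,10.1,-15.8,0.3]]'
```

```text
time: 22.25
tcp_pos: [0.5551, 0.1437, 0.0213]
ee_rot: [[0.0, 1.0, 0.002], [1.0, -0.0, 0.001], [0.001, 0.002, -1.0]]
contact_force: [1.0, -0.2, -1.9]
finger_gap: 0.0569
gripper_force: 65.0
```

```bash
python3 -m handwheel '[[0,0,0,0,-0.05,0,0.3],[0,0,0,0,-0.05,-0.1,0.3],[0,0,0,0,-0.05,-0.1,0.3],[0,0,0,0,-0.05,-0.1,0.3],[0,0,0,0,-0.05,-0.1,0.3]]'
```

```text
time: 22.75
tcp_pos: [0.5547, 0.143, 0.0196]
ee_rot: [[0.0, 1.0, 0.001], [1.0, -0.0, 0.0], [0.0, 0.001, -1.0]]
contact_force: [-0.8, -0.0, 1.2]
finger_gap: 0.0565
gripper_force: 65.4
```

```bash
python3 -m handwheel '[[0,0,0,0,0,0,0.6],[0,0,0,0,0,0,0.9],[0,0,0,0,0,0,1],[0,0,0,0,0,1.5,1],[0,0,0,0,0,5,1],[0,0,0,0,0,10,1],[0,0,0,-1,-4,13,1],[0,0,0,-2,-8.5,14,1],[0,0,0,-3,-13,14,1],[0,0,0,-4,-17.5,14,1],[0,0,0,-5,-22,14,1],[0,0,0,-6,-26.5,14,1],[0,0,0,-7,-31,14,1],[0,0,0,-8,-35.5,14,1],[0,0,0,-9,-40,14,1],[0,0,0,-9.5,-44.5,14,1],[0,0,0,-9.5,-49,14,1],[0,0,0,-9.5,-52.2,14,1],[0,0,0,-9.5,-52.2,12,1],[0,0,0,-9.5,-52.2,10,1]]'
python3 -m handwheel '[[0,0,0,0,0,-1,1],[0,0,0,0,0,-2,1],[0,0,0,0,0,-2,1],[0,0,0,0,0,-2,1]]'
python3 - <<'E'
from h import *
p=discs("wrist"); cv2.imwrite("pics/w9.png",cv2.resize(p["pixels"],(640,480)));print(status.sense()["tcp_pos"])
discs("top")
E
```

```text
time: 24.75
tcp_pos: [0.4592, -0.3812, 0.1204]
ee_rot: [[0.003, 1.0, 0.002], [1.0, -0.003, -0.002], [-0.002, 0.002, -1.0]]
contact_force: [0.1, 0.6, -0.9]
finger_gap: 0.0854
gripper_force: 0.0
time: 25.15
tcp_pos: [0.4598, -0.3791, 0.0999]
ee_rot: [[-0.0, 1.0, 0.001], [1.0, 0.0, -0.0], [-0.0, 0.001, -1.0]]
contact_force: [-0.4, 0.6, 0.8]
finger_gap: 0.0854
gripper_force: 0.0
wrist 0.89 [225.0, 167.0, 289.0, 232.0] (0.4611, -0.3822, 31.5)
wrist 0.88 [360.0, 172.0, 433.0, 243.0] (0.5883, -0.3876, 34.2)
[ 0.45992983 -0.37930454  0.10023864]
top 0.84 [363.0, 192.0, 381.0, 211.0] (0.5881, -0.3883, 29.7)
top 0.74 [153.0, 280.0, 184.0, 279.0] (0.3582, 0.2972, 19.4)
top 0.72 [201.0, 209.0, 216.0, 230.0] (0.552, 0.1436, 30.6)
top 0.71 [361.0, 233.0, 376.0, 254.0] (0.4584, -0.3792, 30.5)
```

View pics/w9.png

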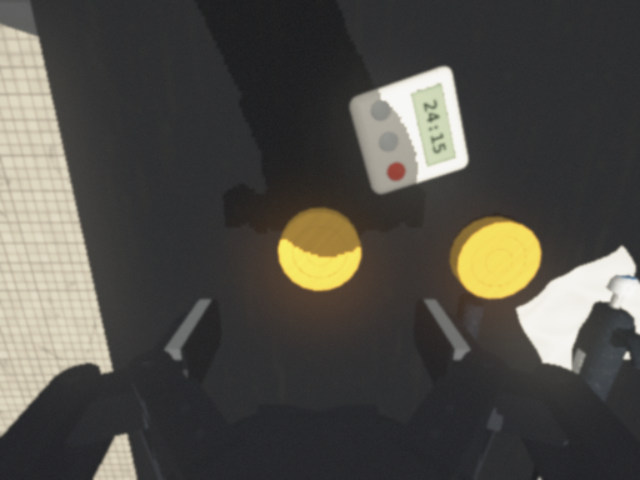

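Disc C (320,250) is clear of the timer and pen. Grasping at (0.460, -0.381).

```bash
python3 -m handwheel '[[0,0,0,0,-0.2,-3,1],[0,0,0,0,-0.2,-6,1],[0,0,0,0,-0.2,-8,1],[0,0,0,0,-0.2,-9.5,1],[0,0,0,0,-0.2,-10.1,1],[0,0,0,0,-0.2,-10.1,1],[0,0,0,0,-0.2,-10.1,1],[0,0,0,0,-0.2,-10.1,0.5],[0,0,0,0,-0.2,-10.1,0.3],[0,0,0,0,-0.2,-10.1,0.3],[0,0,0,0,-0.2,-10.1,0.3],[0,0,0,0,-0.2,-10.1,0.3],[0,0,0,0,-0.2,-10.1,0.3]]'
python3 -m handwheel '[[0,0,0,0,0,1,0.3],[0,0,0,0,0,4,0.3],[0,0,0,0,0,8,0.3],[0,0,0,0,0,13,0.3],[0,0,0,1,4,17,0.3],[0,0,0,2,8,18,0.3],[0,0,0,3,12,18,0.3],[0,0,0,4,16,18,0.3],[0,0,0,5,20,18,0.3],[0,0,0,6,24,18,0.3],[0,0,0,7,28,18,0.3],[0,0,0,8,32,18,0.3],[0,0,0,9,36,18,0.3],[0,0,0,9.3,40,18,0.3],[0,0,0,9.3,42,18,0.3],[0,0,0,9.3,42,18,0.3],[0,0,0,9.3,42,18,0.3],[0,0,0,9.3,42,18,0.3],[0,0,0,9.3,42,18,0.3]]'
cat > look.py <<'E'
from h import *
p,K,W=cam("wrist"); print(status.sense()["tcp_pos"])
t=status.sense()["tcp_pos"]
import sys; zs=float(sys.argv[1])
for r in models.trace(p,"disc_0"):
    if r["p"]>.2: print(round(r["p"],2),np.round(r["rect"]).tolist(),"stack",circ(p,K,W,r,zs),"held",circ(p,K,W,r,t[2]+.0165))
cv2.imwrite(f"pics/{sys.argv[2]}.png",cv2.resize(p["pixels"][40:310,100:400],None,fx=2.4,fy=2.2))
E
python3 look.py .036 w10
```

```text
time: 26.65
tcp_pos: [0.4604, -0.3815, -0.0001]
ee_rot: [[-0.0, 1.0, 0.002], [1.0, 0.0, -0.001], [-0.001, 0.002, -1.0]]
contact_force: [-0.5, 1.1, 7.3]
finger_gap: 0.0569
gripper_force: 62.6
time: 28.55
tcp_pos: [0.5523, 0.0373, 0.1786]
ee_rot: [[0.003, 1.0, 0.0], [1.0, -0.003, -0.0], [-0.0, 0.0, -1.0]]
contact_force: [0.8, -0.2, -2.3]
finger_gap: 0.0563
gripper_force: 64.8
[0.55231416 0.03755074 0.1785158 ]
0.78 [203.0, 203.0, 304.0, 307.0] stack (0.5516, -0.0602, 72.1) held (0.5514, 0.0379, 31.9)
0.71 [223.0, 44.0, 289.0, 113.0] stack (0.5531, 0.1405, 30.3) held (0.552, 0.1267, 13.4)
```

```bash
python3 -m handwheel '[[0,0,0,0.2,4,0,0.3],[0,0,0,0.2,8,0,0.3],[0,0,0,0.2,10.4,-3,0.3],[0,0,0,0.2,10.4,-7,0.3],[0,0,0,0.2,10.4,-10,0.3],[0,0,0,0.2,10.4,-12,0.3],[0,0,0,0.2,10.4,-13.4,0.3],[0,0,0,0.2,10.4,-13.9,0.3],[0,0,0,0.2,10.4,-14.1,0.3],[0,0,0,0.2,10.4,-14.15,0.3],[0,0,0,0.2,10.4,-14.15,0.3],[0,0,0,0.2,10.4,-14.15,0.3],[0,0,0,0.2,10.4,-14.25,0.3],[0,0,0,0.2,10.4,-14.25,0.3]]'
```

```text
time: 30.05
tcp_pos: [0.5545, 0.1432, 0.036]
ee_rot: [[-0.0, 1.0, 0.0], [1.0, 0.0, 0.0], [0.0, 0.0, -1.0]]
contact_force: [-0.3, 0.6, -1.8]
finger_gap: 0.0566
gripper_force: 64.8
```

Nearly touching. I'll lower 0.5 mm, release, then go to disc B at (0.588, -0.387).

```bash
python3 -m handwheel '[[0,0,0,0,-0.05,-0.05,0.3],[0,0,0,0,-0.05,-0.05,0.3],[0,0,0,0,-0.05,-0.05,0.6],[0,0,0,0,-0.05,-0.05,0.9],[0,0,0,0,-0.05,-0.05,1],[0,0,0,0,0,1.5,1],[0,0,0,0,0,5,1],[0,0,0,0,0,10,1],[0,0,0,0.5,-4,12,1],[0,0,0,1,-8.5,13,1],[0,0,0,1.5,-13,13,1],[0,0,0,2,-17.5,13,1],[0,0,0,2.5,-22,13,1],[0,0,0,3,-26.5,13,1],[0,0,0,3.3,-31,13,1],[0,0,0,3.3,-35.5,13,1],[0,0,0,3.3,-40,13,1],[0,0,0,3.3,-44.5,12,1],[0,0,0,3.3,-49,10,1],[0,0,0,3.3,-53,7,1]]'
python3 -m handwheel '[[0,0,0,0,0,0,1],[0,0,0,0,0,0,1],[0,0,0,0,0,0,1],[0,0,0,0,0,0,1]]'
python3 - <<'E'
from h import *
p=discs("wrist"); cv2.imwrite("pics/w11.png",cv2.resize(p["pixels"],(640,480)));print(status.sense()["tcp_pos"])
discs("top")
E
```

```text
time: 32.05
tcp_pos: [0.5881, -0.3908, 0.1082]
ee_rot: [[0.001, 1.0, 0.004], [1.0, -0.001, -0.004], [-0.004, 0.004, -1.0]]
contact_force: [1.5, 1.0, 0.5]
finger_gap: 0.0854
gripper_force: 0.0
time: 32.45
tcp_pos: [0.5889, -0.3855, 0.1072]
ee_rot: [[-0.002, 1.0, 0.002], [1.0, 0.002, -0.0], [-0.0, 0.002, -1.0]]
contact_force: [0.1, 0.4, -0.3]
finger_gap: 0.085
gripper_force: 0.0
wrist 0.92 [226.0, 167.0, 289.0, 230.0] (0.5904, -0.3892, 31.3)
[ 0.58865051 -0.38564898  0.10697097]
top 0.56 [199.0, 206.0, 217.0, 226.0] (0.5524, 0.146, 30.7)
top 0.54 [363.0, 194.0, 377.0, 209.0] (0.5928, -0.3815, 27.5)
```

View pics/w11.png

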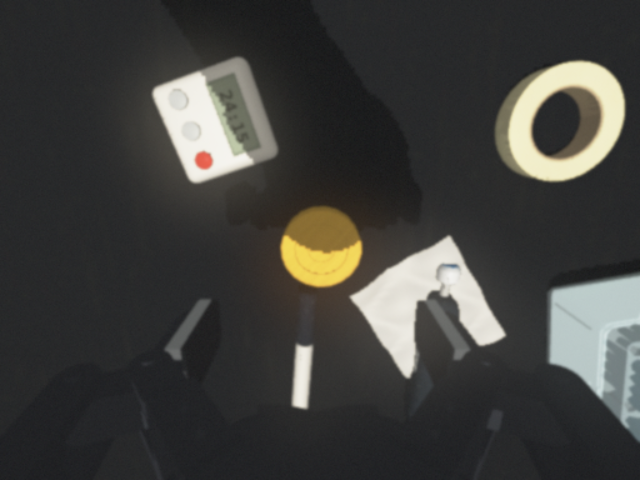

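Disc B is clear to grasp with x-closing; the pen tip (305,295) and the paper are outside the finger spots.

```bash
python3 -m handwheel '[[0,0,0,0.1,-0.2,-3,1],[0,0,0,0.1,-0.2,-6,1],[0,0,0,0.1,-0.2,-8.5,1],[0,0,0,0.1,-0.2,-10,1],[0,0,0,0.1,-0.2,-10.75,1],[0,0,0,0.1,-0.2,-10.75,1],[0,0,0,0.1,-0.2,-10.75,1],[0,0,0,0.1,-0.2,-10.75,0.5],[0,0,0,0.1,-0.2,-10.75,0.3],[0,0,0,0.1,-0.2,-10.75,0.3],[0,0,0,0.1,-0.2,-10.75,0.3],[0,0,0,0.1,-0.2,-10.75,0.3],[0,0,0,0.1,-0.2,-10.75,0.3]]'
python3 -m handwheel '[[0,0,0,0,0,1,0.3],[0,0,0,0,0,4,0.3],[0,0,0,0,0,8,0.3],[0,0,0,0,0,13,0.3],[0,0,0,0,4,17,0.3],[0,0,0,0,8,18,0.3],[0,0,0,0,12,18,0.3],[0,0,0,-1,16,18,0.3],[0,0,0,-2,20,18,0.3],[0,0,0,-3,24,18,0.3],[0,0,0,-3.6,28,18,0.3],[0,0,0,-3.6,32,18,0.3],[0,0,0,-3.6,36,18,0.3],[0,0,0,-3.6,40,18,0.3],[0,0,0,-3.6,42.5,18,0.3],[0,0,0,-3.6,42.5,18,0.3],[0,0,0,-3.6,42.5,18,0.3],[0,0,0,-3.6,42.5,18,0.3],[0,0,0,-3.6,42.5,18,0.3]]'
python3 look.py .052 w12
```

```text
time: 33.95
tcp_pos: [0.5901, -0.3898, 0.0006]
ee_rot: [[-0.0, 1.0, 0.004], [1.0, 0.0, -0.002], [-0.002, 0.004, -1.0]]
contact_force: [0.6, -0.3, 5.0]
finger_gap: 0.0563
gripper_force: 64.0
time: 35.85
tcp_pos: [0.5522, 0.0343, 0.1785]
ee_rot: [[0.003, 1.0, 0.0], [1.0, -0.003, -0.0], [-0.0, 0.0, -1.0]]
contact_force: [0.0, -0.6, -3.6]
finger_gap: 0.0566
gripper_force: 65.1
[0.55227943 0.03449996 0.17846777]
0.9 [200.0, 198.0, 306.0, 304.0] stack (0.5505, -0.0496, 68.2) held (0.5508, 0.0367, 32.0)
0.87 [226.0, 39.0, 287.0, 109.0] stack (0.5535, 0.1404, 29.8) held (0.5522, 0.1257, 14.0)
```

View pics/w12.png

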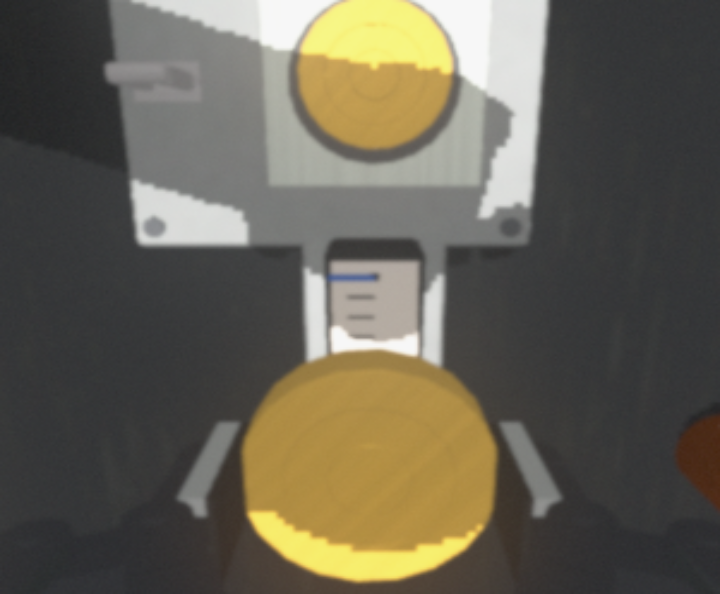

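The two stacked discs at (375,75) are well centred, and the third is held level. Placing it.

```bash
python3 -m handwheel '[[0,0,0,0.2,4,0,0.3],[0,0,0,0.2,8,0,0.3],[0,0,0,0.2,10.5,-3,0.3],[0,0,0,0.2,10.5,-6,0.3],[0,0,0,0.2,10.5,-9,0.3],[0,0,0,0.2,10.5,-11,0.3],[0,0,0,0.2,10.5,-12,0.3],[0,0,0,0.2,10.5,-12.3,0.3],[0,0,0,0.2,10.5,-12.4,0.3],[0,0,0,0.2,10.5,-12.4,0.3],[0,0,0,0.2,10.5,-12.4,0.3],[0,0,0,0.2,10.5,-12.5,0.3],[0,0,0,0.2,10.5,-12.5,0.3],[0,0,0,0.2,10.5,-12.5,0.3]]'
```

```text
time: 37.35
tcp_pos: [0.5545, 0.1411, 0.0535]
ee_rot: [[-0.0, 1.0, 0.0], [1.0, 0.0, 0.0], [0.0, 0.0, -1.0]]
contact_force: [0.1, 0.9, -2.9]
finger_gap: 0.0567
gripper_force: 65.0
```

```bash
python3 -m handwheel '[[0,0,0,0,0,-0.05,0.3],[0,0,0,0,0,-0.1,0.3],[0,0,0,0,0,-0.1,0.3],[0,0,0,0,0,-0.1,0.3]]'
```

```text
time: 37.75
tcp_pos: [0.5545, 0.141, 0.0526]
ee_rot: [[0.0, 1.0, 0.0], [1.0, -0.0, 0.0], [0.0, 0.0, -1.0]]
contact_force: [-1.9, 0.2, 1.4]
finger_gap: 0.0567
gripper_force: 65.7
```

```bash
python3 -m handwheel '[[0,0,0,0,0,-0.1,0.6],[0,0,0,0,0,-0.1,0.9],[0,0,0,0,0,-0.1,1],[0,0,0,0,0,1.5,1],[0,0,0,0,0,5,1],[0,0,0,0,0,10,1],[0,0,0,0,-4,12,1],[0,0,0,0,-8.5,12,1],[0,0,0,0,-13,12,1],[0,0,0,0,-17.5,12,1],[0,0,0,0,-22,12,1],[0,0,0,0,-22,12,1],[0,0,0,0,-22,12,1],[0,0,0,0,-22,12,1],[0,0,0,0,-22,12,1],[0,0,0,0,-22,12,1]]'
python3 - <<'E'
from h import *
p,K,W=cam("wrist"); cv2.imwrite("pics/w13.png",p["pixels"]); np.savez("w13.npz",K=K,W=W); print(status.sense()["tcp_pos"])
for n in "handle pointer rider_mark disc_0".split():
    for r in models.spot_in(p,n)[:2]: print(n,round(r["p"],2),np.round(r["rect"],1).tolist())
cv2.imwrite("pics/w13v.png",cv2.resize(p["pixels"][40:260,130:390],None,fx=2.7,fy=2.7))
discs("top")
p,K,W=cam("side");cv2.imwrite("pics/s13.png",p["pixels"])
E
```

```text
time: 39.35
tcp_pos: [0.5547, -0.0775, 0.1723]
ee_rot: [[-0.003, 1.0, -0.0], [1.0, 0.003, 0.0], [0.0, -0.0, -1.0]]
contact_force: [0.1, 0.8, 1.2]
finger_gap: 0.0853
gripper_force: 0.0
[ 0.55458636 -0.07775735  0.17228346]
handle 0.91 [227.9, 40.5, 277.1, 205.5]
pointer 0.92 [226.1, 40.9, 277.9, 206.8]
pointer 0.28 [456.0, 1.7, 510.1, 31.0]
top 0.56 [199.0, 207.0, 219.0, 227.0] (0.5531, 0.1457, 30.3)
top 0.56 [204.0, 225.0, 223.0, 238.0] (0.5077, 0.128, 30.4)
```

View pics/w13v.png

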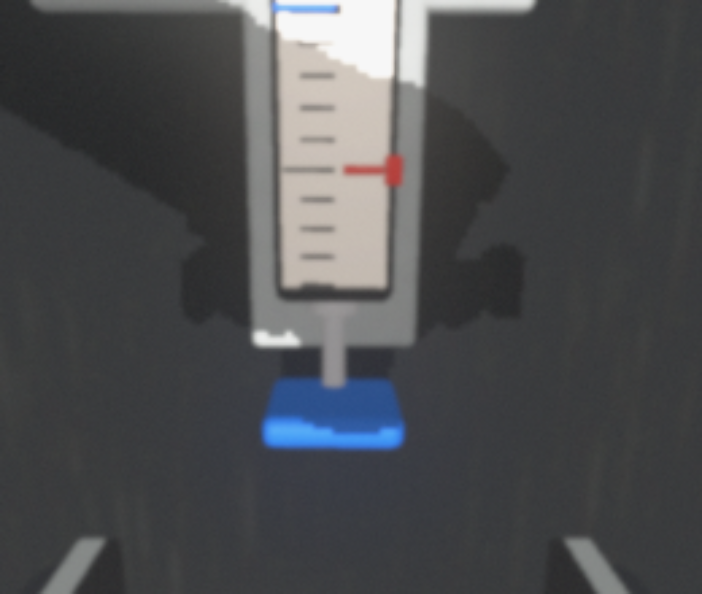

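```bash
python3 - <<'E'
from h import *
d=np.load("w13.npz");K,W=d["K"],d["W"]
g=lambda l:np.array(l)/2.7+[130,40]
print(toworld(K,W,g([(306,8),(370,170)]+[(317,v) for v in (43,76,107,139,170,199,229,256,285)]),.049)[:,1].round(4))
print("tongue end",toworld(K,W,g([(252,346),(415,346)]),.012).round(4).tolist())
print("housing end",toworld(K,W,g([(280,297),(388,297)]),.048).round(4).tolist())
print("paddle top",toworld(K,W,g([(263,447),(404,447),(264,424),(402,424)]),.078).round(4).tolist())
E
python3 - <<'E'
import cv2
cv2.imwrite("pics/s13v.png",cv2.resize(cv2.imread("pics/s13.png")[150:300,200:340],None,fx=3,fy=3))
E
```

```text
[ 0.0532  0.0027  0.0428  0.0327  0.0231  0.0128  0.0026 -0.0071 -0.0174
 -0.027  -0.0374]
tongue end [[0.5186, -0.0689, 0.012], [0.5885, -0.0686, 0.012]]
housing end [[0.5336, -0.042, 0.048], [0.5736, -0.0419, 0.048]]
paddle top [[0.5289, -0.0899, 0.078], [0.5783, -0.0897, 0.078], [0.5295, -0.0813, 0.078], [0.5773, -0.0812, 0.078]]
```

View pics/s13v.png

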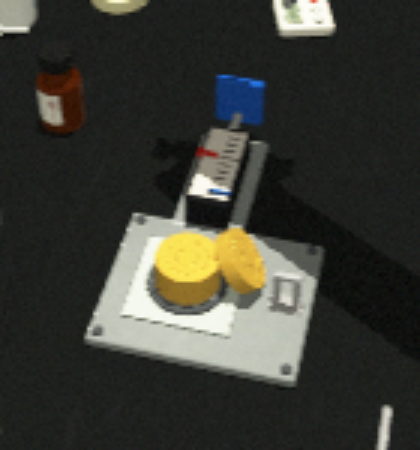

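s13v shows that the third disc has slipped off: it leans on the stack's -x side at about (240,262), while the other two stand at (187,268). That was also my 15th view, and the limit was 14, so I'll view no more pictures. From here I work numerically, starting with a fit of the leaning disc's pose to brass silhouettes from all three cameras.

```bash
python3 - <<'E'
from h import *
import pickle
pickle.dump([cam(c) for c in("top","side")],open("v.pkl","wb"))
E
python3 -m handwheel '[[0,0,0,0,0,4,1],[0,0,0,-1,4,4,1],[0,0,0,-2,8,4,1],[0,0,0,-3.5,12,4,1],[0,0,0,-3.5,14.8,4,1],[0,0,0,-3.5,14.8,4,1],[0,0,0,-3.5,14.8,4,1],[0,0,0,-3.5,14.8,4,1],[0,0,0,-3.5,14.8,4,1]]'
cat > fit.py <<'E'
from h import *
import pickle,sys
from scipy.optimize import differential_evolution
V=pickle.load(open("v.pkl","rb"))+[cam("wrist")]
def brass(p):
    h=cv2.cvtColor(p["pixels"],cv2.COLOR_BGR2HSV); return cv2.inRange(h,(14,110,60),(34,255,255))
t=np.linspace(0,2*np.pi,40)[:-1]; ring=np.c_[np.cos(t),np.sin(t),0*t]*.03
def sil(m,K,W,X):
    q=topix(K,W,X).astype(np.float32); cv2.fillConvexPoly(m,np.round(cv2.convexHull(q)*16).astype(np.int32),1,shift=4)
S0=np.r_[ring+[.5545,.1412,.02],ring+[.5545,.1412,.02+.016*float(sys.argv[1])]]
data=[]
for p,K,W in V:
    c=topix(K,W,[[.54,.14,.04]])[0]; sc=topix(K,W,[[.54,.24,.04]])[0]; r=np.linalg.norm(sc-c)*1.0
    B=brass(p)>0; yy,xx=np.mgrid[:384,:512]; roi=(abs(yy-c[1])<r)&(abs(xx-c[0])<r)
    B=B&roi; a=np.zeros(B.shape,np.uint8); sil(a,K,W,S0); print("brass px",B.sum(),"stack cover",(B&(a>0)).sum()/a.sum()); data.append((K,W,B,a))
def disc(v):
    th,ph=v[3:5]; n=np.array([np.sin(th)*np.cos(ph),np.sin(th)*np.sin(ph),np.cos(th)])
    u=np.cross(n,[0,1,0.01]);u/=np.linalg.norm(u);w=np.cross(n,u)
    R=ring@np.c_[u,w,n].T; return np.r_[R+v[:3]-n*.008,R+v[:3]+n*.008],n
def cost(v):
    X,_=disc(v); s=0
    for K,W,B,a in data:
        m=a.copy(); sil(m,K,W,X); m=m>0; s+=1-(m&B).sum()/(m|B).sum()
    return s+20*max(0,.012-X[:,2].min())
if __name__=="__main__":
    best=min((differential_evolution(cost,[(.44,.60),(.08,.2),(.015,.09),(0,1.57),(a,a+np.pi)],seed=1,popsize=20,maxiter=120) for a in(0,np.pi)),key=lambda r:r.fun)
    v=best.x;X,n=disc(v); print(best.fun,v[:3].round(4),"tilt",np.degrees(v[3:5]).round(1),n.round(3),"z",X[:,2].min().round(4),X[:,2].max().round(4))
    print([round(float(1-((lambda m:(m&B).sum()/(m|B).sum())(((lambda m:(sil(m,K,W,X),m)[1])(a.copy()))>0))),3) for K,W,B,a in data])
E
for n in 2 3; do python3 fit.py $n; done
```

```text
time: 40.75
tcp_pos: [0.5196, 0.0673, 0.2124]
ee_rot: [[0.003, 1.0, 0.0], [1.0, -0.003, -0.0], [-0.0, 0.0, -1.0]]
contact_force: [-0.9, -0.2, 1.0]
finger_gap: 0.0854
gripper_force: 0.0
brass px 219 stack cover 0.09846153846153846
brass px 707 stack cover 0.8982035928143712
brass px 4033 stack cover 0.917175572519084
0.8196785969601209 [0.5102 0.126  0.0425] tilt [ 55.8 179.7] [-0.827  0.005  0.562] z 0.0132 0.0717
[0.607, 0.116, 0.097]
brass px 219 stack cover 0.09195402298850575
brass px 707 stack cover 0.7714285714285715
brass px 4028 stack cover 0.8241946538725154
0.9398431590535197 [0.5095 0.1232 0.0421] tilt [ 59.  197.1] [-0.819 -0.251  0.516] z 0.0123 0.0718
[0.626, 0.172, 0.142]
```

The fit is good: two discs on the plate, and the third leans at centre (0.510, 0.126, 0.0425), tilted 56° about y. I'll turn the tool 90° and grip its rim across y.

```bash
python3 -m handwheel '[[0,0,8,0,1,0,1],[0,0,16,0,2,0,1],[0,0,24,0,3,-1,1],[0,0,32,0,4,-2,1],[0,0,40,-1,5.9,-3,1],[0,0,48,-1,5.9,-4,1],[0,0,56,-1,5.9,-5,1],[0,0,64,-1,5.9,-6,1],[0,0,72,-1,5.9,-7,1],[0,0,80,-1,5.9,-7,1],[0,0,90,-1,5.9,-7,1],[0,0,90,-1,5.9,-7,1],[0,0,90,-1,5.9,-7,1],[0,0,90,-1,5.9,-7,1],[0,0,90,-1,5.9,-7,1]]'
python3 - <<'E'
from h import *
print(status.sense()["qpos"].round(1))
E
python3 fit.py 2
```

```text
time: 42.35
tcp_pos: [0.5095, 0.1279, 0.1424]
ee_rot: [[-1.0, 0.002, 0.0], [0.002, 1.0, -0.0], [-0.0, -0.0, -1.0]]
contact_force: [0.3, 1.0, 0.3]
finger_gap: 0.0855
gripper_force: 0.0
[-38.2  19.7  24.1 114.6 -10.7  47.8  81.8]
brass px 219 stack cover 0.09846153846153846
brass px 707 stack cover 0.8982035928143712
brass px 5371 stack cover 0.8991150442477877
0.793895864450519 [0.5094 0.1239 0.0416] tilt [ 57.4 195.5] [-0.811 -0.225  0.539] z 0.012 0.0711
[0.614, 0.084, 0.095]
```

```bash
python3 -m handwheel '[[0,0,8,0,-0.3,-3,1],[0,0,16,0,-0.3,-6,1],[0,0,16,0,-0.3,-8,1],[0,0,16,0,-0.3,-9.5,1],[0,0,16,0,-0.3,-11,1],[0,0,16,0,-0.3,-12,1],[0,0,16,0,-0.3,-12.2,1],[0,0,16,0,-0.3,-12.2,1],[0,0,16,0,-0.3,-12.2,1]]'
```

```text
time: 43.3
tcp_pos: [0.51, 0.1252, 0.021]
ee_rot: [[-0.961, -0.275, 0.001], [-0.275, 0.961, 0.0], [-0.001, 0.0, -1.0]]
contact_force: [0.1, -0.1, 0.5]
finger_gap: 0.0856
gripper_force: 0.0
```

No contact so far. Closing, then backing off a little along the disc's normal.

```bash
python3 -m handwheel '[[0,0,0,0,0,0,0.8],[0,0,0,0,0,0,0.6],[0,0,0,0,0,0,0.4],[0,0,0,0,0,0,0.3],[0,0,0,0,0,0,0.3],[0,0,0,0,0,0,0.3],[0,0,0,0,0,0,0.3]]'
python3 -m handwheel '[[0,0,0,-0.3,0,0.3,0.3],[0,0,0,-0.6,-0.1,0.7,0.3],[0,0,0,-0.8,-0.2,1.2,0.3],[0,0,0,-0.8,-0.2,2,0.3],[0,0,0,-0.8,-0.2,4,0.3],[0,0,0,-0.8,-0.2,6,0.3],[0,0,0,-0.8,-0.2,8,0.3],[0,0,0,-0.8,-0.2,9,0.3],[0,0,0,-0.8,-0.2,9,0.3],[0,0,0,-0.8,-0.2,9,0.3]]'
python3 - <<'E'
from h import *
import pickle
for c in ("side",):
    p,K,W=cam(c); 
    h=cv2.cvtColor(p["pixels"],cv2.COLOR_BGR2HSV); B=cv2.inRange(h,(14,110,60),(34,255,255))
    n,l,st,ce=cv2.connectedComponentsWithStats(B)
    print([ (st[i].tolist()) for i in range(1,n) if st[i,4]>60])
    print("stack px",topix(K,W,[[.5545,.1412,.052]]),"tcp px",topix(K,W,[status.sense()["tcp_pos"]]))
E
```

```text
time: 44.0
tcp_pos: [0.5094, 0.1258, 0.0211]
ee_rot: [[-0.961, -0.276, 0.0], [-0.276, 0.961, 0.001], [-0.0, 0.001, -1.0]]
contact_force: [-0.4, 0.5, 6.7]
finger_gap: 0.0568
gripper_force: 62.7
time: 45.0
tcp_pos: [0.501, 0.123, 0.11]
ee_rot: [[-0.961, -0.276, -0.001], [-0.276, 0.961, -0.0], [0.001, 0.0, -1.0]]
contact_force: [-0.7, -0.3, -4.3]
finger_gap: 0.0574
gripper_force: 64.9
[[251, 227, 23, 25, 446]]
stack px [[261.71909812 235.58301958]] tcp px [[283.32110044 219.46085152]]
```

```bash
python3 -m handwheel '[[0,0,0,-1,-4,1,0.3],[0,0,0,-2,-8,1,0.3],[0,0,0,-3,-12,1,0.3],[-2.7,9.6,0,-4,-16,0,0.3],[-5.5,19.2,0,-4.1,-18,-2,0.3],[-5.5,19.2,0,-4.1,-18,-5,0.3],[-5.5,19.2,0,-4.1,-18,-8,0.3],[-5.5,19.2,0,-4.1,-18,-9.5,0.3],[-5.5,19.2,0,-4.1,-18,-10,0.3],[-5.5,19.2,0,-4.1,-18,-10.2,0.3],[-5.5,19.2,0,-4.1,-18,-10.2,0.3],[-5.5,19.2,0,-4.1,-18,-10.2,0.3]]'
```

```text
time: 46.25
tcp_pos: [0.4612, -0.057, 0.0094]
ee_rot: [[-0.904, -0.275, -0.326], [-0.259, 0.961, -0.094], [0.339, -0.0, -0.941]]
contact_force: [-0.4, 0.1, -4.0]
finger_gap: 0.0571
gripper_force: 65.6
```

```bash
python3 -m handwheel '[[0,0,0,0,0,-0.2,0.3],[0,0,0,0,0,-0.4,0.3],[0,0,0,0,0,-0.4,0.3],[0,0,0,0,0,-0.4,0.3]]'
```

```text
time: 46.65
tcp_pos: [0.461, -0.0569, 0.0047]
ee_rot: [[-0.904, -0.276, -0.327], [-0.259, 0.961, -0.094], [0.341, -0.0, -0.94]]
contact_force: [1.2, 1.0, -0.4]
finger_gap: 0.0571
gripper_force: 66.0
```

```bash
python3 -m handwheel '[[0,0,0,0,0,0,0.6],[0,0,0,0,0,0,0.9],[0,0,0,0,0,0,1],[0,0,0,0.3,0.1,1,1],[0,0,0,1.2,0.4,4,1],[2.7,-9.6,0,1.2,0.4,7,1],[5.5,-19.2,0,1.2,0.4,9,1],[5.5,-19.2,0,1.2,0.4,10,1],[5.5,-19.2,0,1.2,0.4,10,1]]'
python3 -m handwheel '[[0,0,-8,0,0,0,1],[0,0,-16,0,0,0,1],[0,0,-24,0,0,0,1],[0,0,-32,0,0,0,1],[0,0,-40,0,0,0,1],[0,0,-48,0,0,0,1],[0,0,-56,0,0,0,1],[0,0,-64,0,0,0,1],[0,0,-72,0,0,0,1],[0,0,-80,0,0,0,1],[0,0,-88,0,0,0,1],[0,0,-96,0,0,0,1],[0,0,-106,0,0,0,1],[0,0,-106,0,0,0,1],[0,0,-106,0,0,0,1],[0,0,-106,0,0,0,1],[0,0,-106,0,0,0,1]]'
python3 - <<'E'
from h import *
discs("wrist"); print(status.sense()["tcp_pos"]); discs("top"); discs("side")
E
```

```text
time: 47.55
tcp_pos: [0.4717, -0.0538, 0.1065]
ee_rot: [[-0.962, -0.273, 0.003], [-0.273, 0.962, 0.001], [-0.003, 0.001, -1.0]]
contact_force: [0.4, -0.0, -0.1]
finger_gap: 0.0853
gripper_force: 0.0
time: 49.25
tcp_pos: [0.4726, -0.053, 0.1043]
ee_rot: [[-0.001, 1.0, -0.0], [1.0, 0.001, 0.0], [0.0, -0.0, -1.0]]
contact_force: [0.7, 0.3, 0.8]
finger_gap: 0.0855
gripper_force: 0.0
wrist 0.78 [223.0, 161.0, 289.0, 228.0] (0.4737, -0.051, 31.4)
[ 0.47248218 -0.05303904  0.10437919]
top 0.75 [197.0, 208.0, 217.0, 227.0] (0.5529, 0.1475, 29.4)
side 0.95 [254.0, 227.0, 276.0, 249.0] (0.5614, 0.1176, 38.2)
side 0.81 [290.0, 196.0, 312.0, 212.0] (0.4752, -0.0444, 36.5)
```

The disc now lies flat at (0.474, -0.051). The tongue is too near for x-closing, so I'll grasp it across y.

```bash
python3 -m handwheel '[[0,0,8,0.1,0.2,0,1],[0,0,16,0.1,0.2,0,1],[0,0,24,0.1,0.2,0,1],[0,0,32,0.1,0.2,0,1],[0,0,40,0.1,0.2,0,1],[0,0,48,0.1,0.2,0,1],[0,0,56,0.1,0.2,0,1],[0,0,64,0.1,0.2,0,1],[0,0,72,0.1,0.2,-1,1],[0,0,80,0.1,0.2,-3,1],[0,0,90,0.1,0.2,-5,1],[0,0,90,0.1,0.2,-7,1],[0,0,90,0.1,0.2,-7,1],[0,0,90,0.1,0.2,-7,1]]'
python3 - <<'E'
from h import *
discs("wrist"); print(status.sense()["tcp_pos"])
E
```

```text
time: 50.95
tcp_pos: [0.4734, -0.0513, 0.0345]
ee_rot: [[-1.0, 0.001, -0.0], [0.001, 1.0, -0.0], [0.0, -0.0, -1.0]]
contact_force: [0.0, -0.4, -0.8]
finger_gap: 0.0854
gripper_force: 0.0
wrist 0.72 [206.0, 181.0, 296.0, 272.0] (0.4715, -0.0526, 32.1)
wrist 0.6 [483.0, 299.0, 512.0, 342.0] (0.5459, 0.1351, 17.0)
wrist 0.52 [500.0, 328.0, 512.0, 354.0] (0.5656, 0.1461, 12.8)
wrist 0.27 [192.0, 307.0, 426.0, 374.0] (0.548, -0.0909, 14.2)
[ 0.47419317 -0.05119524  0.03521733]
```

```bash
python3 -m handwheel '[[0,0,0,-0.1,-0.1,-2,1],[0,0,0,-0.1,-0.1,-3,1],[0,0,0,-0.1,-0.1,-3.5,1],[0,0,0,-0.1,-0.1,-3.5,1],[0,0,0,-0.1,-0.1,-3.5,1],[0,0,0,-0.1,-0.1,-3.5,0.5],[0,0,0,-0.1,-0.1,-3.5,0.3],[0,0,0,-0.1,-0.1,-3.5,0.3],[0,0,0,-0.1,-0.1,-3.5,0.3],[0,0,0,-0.1,-0.1,-3.5,0.3],[0,0,0,-0.1,-0.1,-3.5,0.3],[0,0,0,-0.1,-0.1,-3.5,0.3]]'
python3 -m handwheel '[[0,0,0,0,0,1,0.3],[0,0,0,0,0,4,0.3],[0,0,0,0,0,8,0.3],[0,0,-8,0,0,13,0.3],[0,0,-16,2,1,17,0.3],[0,0,-24,4,2,18,0.3],[0,0,-32,6,3,18,0.3],[0,0,-40,7.8,5,18,0.3],[0,0,-48,7.8,8.8,18,0.3],[0,0,-56,7.8,8.8,18,0.3],[0,0,-64,7.8,8.8,18,0.3],[0,0,-72,7.8,8.8,18,0.3],[0,0,-80,7.8,8.8,18,0.3],[0,0,-90,7.8,8.8,18,0.3],[0,0,-90,7.8,8.8,18,0.3],[0,0,-90,7.8,8.8,18,0.3],[0,0,-90,7.8,8.8,18,0.3],[0,0,-90,7.8,8.8,18,0.3]]'
python3 look.py .052 w14
```

```text
time: 52.25
tcp_pos: [0.4729, -0.0522, 0.0004]
ee_rot: [[-1.0, 0.0, 0.001], [0.0, 1.0, 0.0], [-0.001, 0.0, -1.0]]
contact_force: [-2.9, -0.2, 8.6]
finger_gap: 0.0564
gripper_force: 61.7
time: 54.05
tcp_pos: [0.5503, 0.036, 0.1794]
ee_rot: [[-0.001, 1.0, -0.0], [1.0, 0.001, 0.0], [0.0, -0.0, -1.0]]
contact_force: [0.5, 0.5, -3.0]
finger_gap: 0.057
gripper_force: 65.5
[0.55037466 0.0359619  0.17939391]
0.71 [227.0, 41.0, 289.0, 111.0] stack (0.5529, 0.1406, 30.4) held (0.5508, 0.1266, 14.2)
0.6 [199.0, 199.0, 309.0, 305.0] stack (0.5488, -0.0492, 69.3) held (0.5489, 0.038, 32.3)
```

```bash
python3 -m handwheel '[[0,0,0,0.4,4,0,0.3],[0,0,0,0.4,8,0,0.3],[0,0,0,0.4,10.5,-3,0.3],[0,0,0,0.4,10.5,-6,0.3],[0,0,0,0.4,10.5,-9,0.3],[0,0,0,0.4,10.5,-11,0.3],[0,0,0,0.4,10.5,-12,0.3],[0,0,0,0.4,10.5,-12.4,0.3],[0,0,0,0.4,10.5,-12.5,0.3],[0,0,0,0.4,10.5,-12.5,0.3],[0,0,0,0.4,10.5,-12.6,0.3],[0,0,0,0.4,10.5,-12.7,0.3],[0,0,0,0.4,10.5,-12.7,0.3],[0,0,0,0.4,10.5,-12.7,0.3]]'
```

```text
time: 55.55
tcp_pos: [0.5545, 0.1412, 0.0526]
ee_rot: [[-0.0, 1.0, 0.0], [1.0, 0.0, 0.0], [0.0, 0.0, -1.0]]
contact_force: [-0.6, 0.1, -2.4]
finger_gap: 0.0567
gripper_force: 65.5
```

Slightly above contact. I'll lower 0.6 mm, open, wait for the fingers, then rise slowly and check the stack.

```bash
python3 -m handwheel '[[0,0,0,0,0,-0.06,0.3],[0,0,0,0,0,-0.06,0.3],[0,0,0,0,0,-0.06,0.3],[0,0,0,0,0,-0.06,0.6],[0,0,0,0,0,-0.06,0.8],[0,0,0,0,0,-0.06,1],[0,0,0,0,0,-0.06,1],[0,0,0,0,0,-0.06,1],[0,0,0,0,0,0.5,1],[0,0,0,0,0,1.5,1],[0,0,0,0,0,4,1],[0,0,0,0,0,8,1],[0,0,0,0,-4,12,1],[0,0,0,0,-8.5,12,1],[0,0,0,0,-13,12,1],[0,0,0,0,-17.5,12,1],[0,0,0,0,-22,12,1],[0,0,0,0,-22,12,1],[0,0,0,0,-22,12,1],[0,0,0,0,-22,12,1]]'
cat > chk.py <<'E'
from h import *
print(status.sense()["tcp_pos"])
t=np.linspace(0,2*np.pi,40); ring=np.c_[np.cos(t),np.sin(t),0*t]*.03
for c in("side","wrist","top"):
    p,K,W=cam(c); h=cv2.cvtColor(p["pixels"],cv2.COLOR_BGR2HSV); B=cv2.inRange(h,(14,90 if c=="top" else 110,60),(34,255,255))
    n,l,st,ce=cv2.connectedComponentsWithStats(B); print(c,[st[i].tolist() for i in range(1,n) if st[i,4]>40])
    for N in(2,3):
        q=topix(K,W,np.r_[ring+[.5545,.1412,.02],ring+[.5545,.1412,.02+.016*N]]); print(N,q.min(0).round(),q.max(0).round()-q.min(0).round())
E
python3 chk.py
```

```text
time: 57.55
tcp_pos: [0.5547, -0.0778, 0.1726]
ee_rot: [[-0.001, 1.0, 0.0], [1.0, 0.001, 0.001], [0.001, 0.0, -1.0]]
contact_force: [0.2, 1.0, 0.3]
finger_gap: 0.0859
gripper_force: 0.0
[ 0.554659   -0.07778537  0.17256629]
side [[236, 5, 12, 5, 46], [252, 223, 22, 29, 539]]
2 [251. 227.] [22. 25.]
3 [250. 223.] [23. 29.]
wrist []
2 [ 217. -135.] [ 77. 115.]
3 [ 214. -155.] [ 84. 135.]
top [[446, 172, 16, 5, 66], [198, 207, 19, 20, 293]]
2 [198. 207.] [20. 19.]
3 [197. 206.] [21. 20.]
```

The silhouette matches a three-high, centred stack in the side and top cameras. The rider stands at a 50.5 mm pull. Gripping the paddle across its 50 mm width.

```bash
python3 -m handwheel '[[0,0,0,-0.1,-0.7,-3,1],[0,0,0,-0.1,-0.7,-6,1],[0,0,0,-0.1,-0.7,-9,1],[0,0,0,-0.1,-0.7,-11,1],[0,0,0,-0.1,-0.7,-12.5,1],[0,0,0,-0.1,-0.7,-12.9,1],[0,0,0,-0.1,-0.7,-12.9,1],[0,0,0,-0.1,-0.7,-12.9,0.5],[0,0,0,-0.1,-0.7,-12.9,0.3],[0,0,0,-0.1,-0.7,-12.9,0.3],[0,0,0,-0.1,-0.7,-12.9,0.3],[0,0,0,-0.1,-0.7,-12.9,0.3],[0,0,0,-0.1,-0.7,-12.9,0.3]]'
cat > ptr.py <<'E'
from h import *
p,K,W=cam("wrist"); I=p["pixels"].astype(int); b,g,r=I[...,0],I[...,1],I[...,2]
s=status.sense(); print(s["tcp_pos"],s["finger_gap"],s["gripper_force"],s["contact_force"].round(1))
yy,xx=np.mgrid[:384,:512]; w=toworld(K,W,np.c_[xx.ravel(),yy.ravel()],.049).reshape(384,512,3)
def run(n,m,x0,x1):
    m=m&(w[...,0]>x0)&(w[...,0]<x1)&(w[...,1]>-.03)&(w[...,1]<.064)
    if m.any():
        v=w[...,1][m]; print(n,m.sum(),"y",v.mean().round(4),np.median(v).round(4),v.min().round(4),v.max().round(4),"x",w[...,0][m].min().round(4),w[...,0][m].max().round(4))
run("rider arm",(r>g*1.4)&(r>b*1.4)&(r>70),.553,.571)
run("pointer",(b>r*1.35)&(b>g*1.15)&(b>60),.530,.556)
E
python3 ptr.py; python3 chk.py | grep -A0 side
```

```text
time: 59.0
tcp_pos: [0.5542, -0.0861, 0.0445]
ee_rot: [[0.0, 1.0, 0.002], [1.0, -0.0, 0.001], [0.001, 0.002, -1.0]]
contact_force: [-1.0, -0.0, 5.8]
finger_gap: 0.049
gripper_force: 61.3
[ 0.55420899 -0.0860917   0.04450591] 0.048921661628228565 61.29697322845459 [-1.2  1.6  6.5]
rider arm 190 y 0.0034 0.0032 0.0005 0.005 x 0.5565 0.571
side [[236, 5, 12, 5, 45], [252, 223, 22, 29, 540]]
```

```bash
python3 -m handwheel '[[0,0,0,0,-0.5,0,0.3],[0,0,0,0,-1.2,0,0.3],[0,0,0,0,-2,0,0.3],[0,0,0,0,-2.8,0,0.3],[0,0,0,0,-3.6,0,0.3],[0,0,0,0,-4.2,0,0.3],[0,0,0,0,-4.5,0,0.3],[0,0,0,0,-4.5,0,0.3],[0,0,0,0,-4.5,0,0.3],[0,0,0,0,-4.5,0,0.3]]'
python3 ptr.py
```

```text
time: 60.2
tcp_pos: [0.5541, -0.1273, 0.0444]
ee_rot: [[-0.001, 1.0, 0.001], [1.0, 0.001, 0.006], [0.006, 0.001, -1.0]]
contact_force: [-2.8, 8.1, 10.1]
finger_gap: 0.0493
gripper_force: 61.9
[ 0.55406094 -0.12734678  0.04440697] 0.04901571518146311 61.91787242889404 [-2.3  9.2 10.1]
```

```bash
cat > ptr2.py <<'E'
from h import *
s=status.sense(); print(s["tcp_pos"],s["finger_gap"],s["gripper_force"],s["contact_force"].round(1))
yy,xx=np.mgrid[:384,:512]
for c in("side","top"):
    p,K,W=cam(c); I=p["pixels"].astype(float); b,g,r=I[...,0],I[...,1],I[...,2]
    w=toworld(K,W,np.c_[xx.ravel(),yy.ravel()],.049).reshape(384,512,3)
    box=(w[...,0]>.525)&(w[...,0]<.585)&(w[...,1]>-.042)&(w[...,1]<.064)
    for n,e in(("rider",r-np.maximum(g,b)),("pointer",b-np.maximum(r,g*.95))):
        e=np.where(box,np.clip(e-12,0,None),0)
        m=e>0
        if m.any(): print(c,n,m.sum(),"xy",[round(float((w[...,i]*e).sum()/e.sum()),4) for i in(0,1)],"range",w[...,1][m].min().round(4),w[...,1][m].max().round(4))
E
python3 ptr2.py
python3 - <<'E'
import sys; sys.argv=["x"]
from h import *
# home picture (s13) for calibration of same measure
p,K,W=cam("side"); I=cv2.imread("pics/s13.png").astype(float); b,g,r=I[...,0],I[...,1],I[...,2]
yy,xx=np.mgrid[:384,:512]; w=toworld(K,W,np.c_[xx.ravel(),yy.ravel()],.049).reshape(384,512,3)
box=(w[...,0]>.525)&(w[...,0]<.585)&(w[...,1]>-.042)&(w[...,1]<.064)
for n,e in(("rider",r-np.maximum(g,b)),("pointer",b-np.maximum(r,g*.95))):
    e=np.where(box,np.clip(e-12,0,None),0); print("home",n,(e>0).sum(),[round(float((w[...,i]*e).sum()/e.sum()),4) for i in(0,1)])
E
```

```text
[ 0.55406094 -0.12734678  0.04440697] 0.04901571518146311 61.91787242889404 [-2.3  9.2 10.1]
side rider 26 xy [0.5714, -0.0009] range -0.0065 0.0083
side pointer 12 xy [0.5435, 0.0077] range 0.0048 0.011
top rider 19 xy [0.5722, 0.005] range -0.0016 0.0112
top pointer 6 xy [0.5399, 0.0131] range 0.0119 0.0155
home rider 26 [0.5698, -0.0001]
home pointer 12 [0.5443, 0.0495]
```

Pointer and rider are 8.1-8.6 mm apart in both cameras. Going the rest of the way, then trimming.

```bash
python3 -m handwheel '[[0,0,0,0,-0.4,0,0.3],[0,0,0,0,-0.8,0,0.3],[0,0,0,0,-0.9,0,0.3],[0,0,0,0,-0.9,0,0.3],[0,0,0,0,-0.9,0,0.3]]'
python3 ptr2.py
```

```text
time: 60.9
tcp_pos: [0.5541, -0.1359, 0.0444]
ee_rot: [[-0.001, 1.0, 0.0], [1.0, 0.001, 0.007], [0.007, 0.0, -1.0]]
contact_force: [-3.6, 10.2, 11.4]
finger_gap: 0.049
gripper_force: 62.0
[ 0.55406188 -0.13588009  0.0443977 ] 0.04898493808823425 61.953885555267334 [-3.6 10.2 11.4]
side rider 25 xy [0.5712, -0.0009] range -0.0065 0.0083
side pointer 12 xy [0.5435, -0.0008] range -0.0036 0.0027
top rider 17 xy [0.572, 0.0051] range -0.0016 0.0112
top pointer 7 xy [0.5345, 0.0054] range 0.0028 0.0059
```

The pointer is level with the rider in both cameras, within 0.3 mm. Holding for 3.5 s.

```bash
python3 -m handwheel '[[0,0,0,0,0,0,0.3],[0,0,0,0,0,0,0.3],[0,0,0,0,0,0,0.3],[0,0,0,0,0,0,0.3],[0,0,0,0,0,0,0.3],[0,0,0,0,0,0,0.3],[0,0,0,0,0,0,0.3],[0,0,0,0,0,0,0.3],[0,0,0,0,0,0,0.3],[0,0,0,0,0,0,0.3],[0,0,0,0,0,0,0.3],[0,0,0,0,0,0,0.3],[0,0,0,0,0,0,0.3],[0,0,0,0,0,0,0.3],[0,0,0,0,0,0,0.3],[0,0,0,0,0,0,0.3],[0,0,0,0,0,0,0.3],[0,0,0,0,0,0,0.3],[0,0,0,0,0,0,0.3],[0,0,0,0,0,0,0.3]]'
python3 ptr2.py | grep side
python3 -m handwheel '[[0,0,0,0,0,0,0.3],[0,0,0,0,0,0,0.3],[0,0,0,0,0,0,0.3],[0,0,0,0,0,0,0.3],[0,0,0,0,0,0,0.3],[0,0,0,0,0,0,0.3],[0,0,0,0,0,0,0.3],[0,0,0,0,0,0,0.3],[0,0,0,0,0,0,0.3],[0,0,0,0,0,0,0.3],[0,0,0,0,0,0,0.3],[0,0,0,0,0,0,0.3],[0,0,0,0,0,0,0.3],[0,0,0,0,0,0,0.3],[0,0,0,0,0,0,0.3]]'
python3 ptr2.py; python3 chk.py | grep side
```

```text
time: 63.0
tcp_pos: [0.5541, -0.1358, 0.0444]
ee_rot: [[-0.001, 1.0, 0.0], [1.0, 0.001, 0.007], [0.007, 0.0, -1.0]]
contact_force: [-3.4, 9.2, 11.4]
finger_gap: 0.0492
gripper_force: 62.0
side rider 24 xy [0.5712, -0.0009] range -0.0065 0.0083
side pointer 11 xy [0.5431, -0.0006] range -0.0029 0.0027
time: 64.6
tcp_pos: [0.554, -0.1358, 0.0444]
ee_rot: [[-0.001, 1.0, 0.0], [1.0, 0.001, 0.007], [0.007, 0.0, -1.0]]
contact_force: [-3.4, 8.9, 11.0]
finger_gap: 0.0493
gripper_force: 62.0
[ 0.5540434  -0.1358065   0.04439198] 0.04934517766876085 61.965283155441284 [-3.4  8.9 11. ]
side rider 24 xy [0.5712, -0.0009] range -0.0065 0.0083
side pointer 11 xy [0.5432, -0.0006] range -0.0029 0.0027
top rider 19 xy [0.5719, 0.005] range -0.0016 0.0112
top pointer 5 xy [0.5339, 0.0055] range 0.0028 0.0059
side [[236, 5, 12, 5, 46], [252, 223, 22, 29, 538]]
```

Held 3.7 s with no drift. Bringing the slide nearly home, letting go, and rising clear.

```bash
python3 -m handwheel '[[0,0,0,0,0.5,0,0.3],[0,0,0,0,1.2,0,0.3],[0,0,0,0,2,0,0.3],[0,0,0,0,2.8,0,0.3],[0,0,0,0,3.6,0,0.3],[0,0,0,0,4.4,0,0.3],[0,0,0,0,4.9,0,0.3],[0,0,0,0,5,0,0.3],[0,0,0,0,5,0,0.6],[0,0,0,0,5,0,1],[0,0,0,0,5,0,1],[0,0,0,0,5,0,1],[0,0,0,0,5,0,1],[0,0,0,0,5,2,1],[0,0,0,0,5,5,1],[0,0,0,0,5,10,1],[0,0,0,0,5,13,1],[0,0,0,0,5,13,1],[0,0,0,0,5,13,1],[0,0,0,0,5,13,1]]'
python3 ptr2.py; python3 chk.py
python3 - <<'E'
from h import *
for c in("top","side"):
    p,K,W=cam(c)
    for n in "lid pin timer amber red_jar kit tape pen".split():
        for r in models.spot_in(p,n)[:1]:
            R=r["rect"]; print(c,n,round(r["p"],2),np.round(R).tolist(),toworld(K,W,[(R[0]+R[2])/2,(R[1]+R[3])/2],.016).round(3)[0])
E
```

```text
time: 66.85
tcp_pos: [0.5525, -0.0896, 0.1721]
ee_rot: [[-0.0, 1.0, -0.002], [1.0, 0.0, 0.0], [0.0, -0.002, -1.0]]
contact_force: [-0.5, -0.1, -0.0]
finger_gap: 0.0856
gripper_force: 0.0
[ 0.55251873 -0.08958833  0.17206487] 0.08564615028348696 0.0 [-0.5 -0.1 -0. ]
side rider 27 xy [0.5698, -0.0001] range -0.0065 0.0083
side pointer 12 xy [0.5443, 0.0494] range 0.0468 0.0528
top rider 21 xy [0.57, 0.0049] range -0.0015 0.0112
top pointer 41 xy [0.5446, -0.0073] range -0.042 0.0567
[ 0.55253237 -0.08979896  0.17193825]
side [[236, 5, 12, 5, 46], [252, 223, 22, 29, 540]]
2 [251. 227.] [22. 25.]
3 [250. 223.] [23. 29.]
wrist []
2 [ 219. -159.] [ 79. 122.]
3 [ 216. -182.] [ 85. 145.]
top [[446, 172, 16, 5, 66], [198, 207, 19, 20, 292]]
2 [198. 207.] [20. 19.]
3 [197. 206.] [21. 20.]
top lid 0.76 [99.0, 214.0, 142.0, 268.0] [0.483 0.427 0.016]
top pin 0.54 [157.0, 278.0, 186.0, 281.0] [0.356 0.263 0.016]
top timer 0.87 [334.0, 213.0, 356.0, 240.0] [ 0.51  -0.3    0.016]
top amber 0.76 [265.0, 148.0, 278.0, 166.0] [ 0.743 -0.071  0.016]
top red_jar 0.57 [204.0, 131.0, 228.0, 157.0] [0.793 0.113 0.016]
top kit 0.96 [121.0, 167.0, 153.0, 191.0] [0.685 0.373 0.016]
top tape 0.16 [160.0, 277.0, 185.0, 281.0] [0.357 0.261 0.016]
top pen 0.63 [383.0, 201.0, 421.0, 205.0] [ 0.579 -0.489  0.016]
side lid 0.78 [211.0, 312.0, 297.0, 374.0] [0.504 0.417 0.016]
side pin 0.41 [323.0, 284.0, 333.0, 320.0] [0.357 0.276 0.016]
side timer 0.61 [290.0, 150.0, 311.0, 159.0] [ 0.519 -0.294  0.016]
side amber 0.83 [212.0, 165.0, 226.0, 194.0] [ 0.76  -0.096  0.016]
side red_jar 0.78 [174.0, 192.0, 197.0, 233.0] [0.807 0.077 0.016]
side kit 0.98 [160.0, 281.0, 199.0, 329.0] [0.701 0.371 0.016]
side tape 0.78 [231.0, 139.0, 250.0, 158.0] [ 0.741 -0.283  0.016]
```

```bash
python3 -c "
from cell import close_job; print(close_job())"
```

```text
the job is handed in; nothing more can be done
None
```

The job is done and handed in at about 67 s: pin and lid are on the bench, three discs are stacked, and the pull was held level with the rider for 3.7 s before the slide went home; two deviations: I viewed 15 pictures instead of 14, and the third disc slid off after its first placing and had to be restacked before the pull.

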